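# Gauge the tang bores of tool-handle blanks and sort them

## Robot

A 6-joint arm with a two-finger parallel gripper is mounted at the origin on the work surface. World frame = base frame: x ahead of the robot, y to its left, z up, the work surface at z = 0. Lengths are in mm, angles in rad, forces in N, time in s.
With the tool pointing down it reaches from about 275 to 1000 mm from the base axis. Payload 8.4 kg.
Tool frame: the origin (TCP) lies on the centre line of the jaws, within the pads' length; the fingertips stand r.tip_reach ahead of it and the grasp point (between the pads) lies 3 mm ahead of it (r.tip_reach is the distance from the TCP to the fingertips, in mm); z points along the fingers, y is the direction in which the jaws open and shut (so a half turn about z gives the same grasp; the last joint's range is limited). The gripper opens to 85 mm and grips with 20 to 120 N. Pads are 22 mm wide; open, the fingers measure 114 mm over their backs; the gripper's body (76 mm by 85 mm) begins 54 mm behind the grasp point. The pads swing forward as they close: fully open they stand 13 mm farther back than shut.
Start: joints at [-1.319, 0.353, 1.633, -0, 1.155, -0.002], TCP at [156.926, -604.981, 253.281] pointing down, gripper open.
Joint ranges: [-2.63, 2.63], [-0.92, 2.1], [0.06, 2.66], [-1.3, 4.44], [0, 2.69], [-3.02, 3.02]. Speed limits (rad/s): [2.22, 2.22, 2.79, 3.14, 3.14, 3.14].

## Interface

Orientations are given as [roll, pitch, yaw] about the fixed x, y, z axes, in that order (R = Rz(yaw) Ry(pitch) Rx(roll)).
In Python, from rig import sense, optics, r, nets gives the robot as it stands. The module is installed in compiled form; this text tells all that it offers.
- The arm moves only by the tool carry_out, never from a script. Its argument "increments" is a list that holds one entry, the list of rows, each a list of 6 numbers: the shift along the tool's x, y, z normalised to -1 to 1, where 1 is 40 cm, then the turn, a rotation vector about the tool's x, y, z normalised to -1 to 1, where 1 is 60 degrees. A call has 1 to 5 rows; each row is the pose to reach, as a shift and turn from the pose commanded when the call began, along the tool's axes at that moment; what a row does not reach only later rows make up. A row lasts 1/12 s, in which the tool goes at most 41.7 mm and 7.16 degrees, less where a joint would pass 70% of its speed; a pose out of reach is approached as far as the arm can. A call with a number of a shift or a turn outside -1 to 1 is refused whole. A call with a gripper value outside its range is refused whole. "hand" is the closure, from 0 (fully open) to 1 (shut), set as the call begins (left out, the last holds). The fingers move at their own pace and stop on an object; "squeeze" is the grip in N (left out, the last holds). Time passes only in rows, so rows that repeat a pose let the fingers close. It gives the time, the measured TCP pose, the force and the opening at its end, in the units of the state.
- sense(): the state, without advancing time (a new reading comes with each control period).
- optics.grab_frame(name): name is "scene" or "top" or "wrist"; returns a dict with "img" (420x560x3 uint8, red, green, blue), "range_z" (420x560 float32, mm along the optical axis (not along the pixel's ray), 0 where there is no reading), "fov_y" (degrees; the focal length in pixels is half the picture's height over the tangent of half this angle, whatever the lens; pixels are square), "cx", "cy" (the principal point, pixels), "R" (3x3) and "t" (3): a world point X has camera coordinates R X + t. Camera axes: x right, y down, z forward; pixel columns grow to the right and rows downward; lengths in mm; the calibration is good to about 2 mm. The wrist camera is an equidistant fisheye: a pixel r from the principal point sees the ray r / f radians off the axis. A picture is of the moment at which its call begins.
- r.sign_off(): hands the job in, once; it reports no verdict.
Trained networks look in the newest picture that a camera, given by its name, has taken for a name from the list of things; names that differ only in an ending like _2 or _b are one class to them, and where a whole thing is asked for, a point or a joint stands for the part that bears it (a point fixed in the world has none). Each returns a list of dicts, best first, with "confidence" (0 to 1); they miss things now and then, are a little off and sometimes report something else, mostly with a low value. They report only what shows in the picture. A call takes as long as a camera call. They do not tell look-alikes from the thing itself.
- nets.trace(target, camera): "mask" (420x560 bool, what is visible of it).
- nets.tip_of(target, camera): "point" ([x, y, z] in mm, in world coordinates, good to about 4 mm: a listed point, or the origin of a listed thing).
The state is a dict: "clock": time; "qpos": joint angles; "qvel": joint speeds; "joint_efforts": joint torques, N m; "eef_pos": TCP position; "tcp_rot": TCP orientation; "contact_force": force on the tool from outside, world axes, zero at the start; "wrist_torque": the same for the moment, N m; "opening": opening from 0.0 (shut) to 1.0 (fully open).
Only numpy, scipy, OpenCV 4.12 (cv2) and the standard library are available. Lean on these libraries where they do the work, as an engineer would, in place of code of your own. Each camera call takes 0.05 s, during which the arm holds its last target.

## Task

Check how deep the handle blanks are bored: take the depth rod from its sloping rest and, working in order from the left-most blank to the right-most as seen from the robot, lower it into each bore until it touches bottom and read how far it went in. Stand the rod upright in the steel cup, and stand the blanks with the bore up: those bored 40 mm or deeper in the wooden tray that has a grip block at each end, those bored less deep in the plain steel tray. Do not knock over the oil bottle or the glass jar.

Things in the scene. Friction and masses are not known exactly. Their poses are not given: they have to be found in the camera images.
- blank1: Left-most handle blank: upright pale hardwood block 44 x 44 mm, 70 mm tall, 0.16 kg, loose, with a dark square butt flange 58 x 58 mm round its lowest 18 mm and a thin steel band near the top. Round blind bore, diameter 16 mm, in the middle of the top; its solid flat bottom lies 26 to 54 mm below the top, different at every start. Origin: centre of the underside; z up along the bore, x and y square to the sides.
- blank2: Handle blank like blank1. The blanks stand about 13 cm apart in a row along y, numbered from the left (+y) to the right: blank1, 2, 3, 4; 3 or 4 of them are there (an absent one leaves a gap).
- blank3: Handle blank like blank1, right of blank2. A bore within 2 mm of 40 mm may go in either tray.
- blank4: Handle blank like blank1, the right-most place of the row.
- depth_rod: Depth rod, 0.08 kg, loose: round steel shaft, diameter 10 mm, length 110 mm, with a square wooden grip 20 x 20 x 50 mm on its upper end (160 mm in all). Origin: centre of the tip's end face; z along the rod to the grip; x, y square to the grip's sides. At the start it lies at 45 degrees in the rest, tip low and away from the robot, the grip free in the air, its y sides upright, towards the robot.
- rod_grip (a point): Centre of the depth rod's wooden grip, 135 mm from the tip along its z.
- rod_rest: Fixed wooden rest: a 14 mm wide trough at 45 degrees, open above, on a 130 x 60 mm foot; its side rails run along the lower 97 mm of the rod and a stop sits under the tip. Origin: centre of the foot's underside; x level, from the grip end towards the tip end. The rod can be drawn straight up out of it.
- rod_cup: Fixed upright round steel cup for the rod: outer diameter 38 mm, inner diameter 30 mm, rim at 85 mm, inner floor at 5 mm, on a 70 x 70 mm foot. Origin: centre of the underside, z up. Empty at the start.
- plain_tray: Fixed plain square tray of bare steel, for blanks bored less than 40 mm deep: 160 x 160 mm outside, 152 x 156 mm inside, walls 24 mm high, inner floor 4 mm above the bench. Origin: centre of the underside, x and y along the sides. It may be on the left or the right.
- handled_tray: Fixed square wooden tray for blanks bored 40 mm or deeper: 160 x 160 mm outside, 150 x 150 mm inside, walls 24 mm high, inner floor 5 mm above the bench; a pale wooden grip block (18 x 70 mm) on the outside of each of two opposite walls (its -x and +x walls). Origin: centre of the underside. On the other side from the plain tray.
- oil_bottle: Bystander: amber glass bottle, 54 mm diameter, 130 mm tall. Origin: centre of the underside.
- rivet_jar: Bystander: glass jar, 60 mm diameter, 75 mm tall. Origin: centre of the underside.
There are look-alikes about, which are no part of the job. What is shaped like the depth_rod but blue is not meant. Leave any pink look-alike of the blank1 alone.

How it is judged:
By the outcome, as a careful person would: the job done as asked, in the order asked, and still so for the second after the job is handed in, with the robot touching nothing.
Of blank1, blank2, blank3, blank4 only 3 to 4 are there at a start; the rules pass over those that are not, and their reading is None.
At some moment in a run one of blank1, blank2, blank3, blank4 may be knocked a few centimetres aside while the robot is not near it.
It also fails if it takes over 210 s, if anything falls off the work surface, if the arm or the gripper's body presses on something with over 40 N, if the wrist force passes 120 N, or if a joint passes its speed limit or range.

## Working session

There is one attempt and no reset: what is moved stays moved. The work goes in short steps, Python scripts to look and compute and a tool call to move; the robot and the scene stay as the last step left them, time stands still between calls to the robot, and variables do not carry over. Pictures are saved under pics/ and viewed, and the job is handed in when it is done.

Besides the shell and the picture viewer there is one more tool, called after "Call:" as name([rows], argument=value, ...), one row to a line, values as JSON. carry_out: Moves the arm, as the interface text tells. Its arguments: {"type":"object","properties":{"increments":{"type":"array","items":{"type":"array","items":{"type":"array","items":{"type":"number","minimum":-1,"maximum":1}}}},"hand":{"type":"number"},"squeeze":{"type":"number"}},"required":["increments"]}

```bash
mkdir -p pics; ls; cat > h.py <<'E'
import numpy as np, cv2
from rig import sense, optics, r, nets
def save(name,img): cv2.imwrite('pics/'+name,img[:,:,::-1])
def pix2w(f,u,v,fish=False):
    H=f["img"].shape[0]; F=H/2/np.tan(np.radians(f["fov_y"])/2)
    z=f["range_z"][int(round(v)),int(round(u))]
    x=(u-f["cx"]);y=(v-f["cy"])
    if not fish: c=np.array([x/F*z,y/F*z,z])
    else:
        rr=np.hypot(x,y)+1e-9; th=rr/F; c=np.array([x/rr*np.tan(th)*z,y/rr*np.tan(th)*z,z])
    return f["R"].T@(c-f["t"])
def cloud(f,fish=False):
    H,W=f["range_z"].shape; F=H/2/np.tan(np.radians(f["fov_y"])/2)
    u,v=np.meshgrid(np.arange(W),np.arange(H)); x=u-f["cx"]; y=v-f["cy"]; z=f["range_z"]
    if fish:
        rr=np.hypot(x,y)+1e-9; k=np.tan(rr/F)/rr
    else: k=1/F
    c=np.stack([x*k*z,y*k*z,z],-1)
    P=(c-f["t"])@f["R"]
    P[z==0]=np.nan
    return P
E
python3 - <<'E'
from h import *
print(sense(), r.tip_reach)
for n in ["scene","top","wrist"]:
    f=optics.grab_frame(n); save(n+'0.png',f["img"]); print(n,f["fov_y"],f["cx"],f["cy"],-f["R"].T@f["t"],f["R"])
E
```

```text
pics
{'clock': 0.0, 'qpos': array([-1.31941875e+00,  3.53647819e-01,  1.63417398e+00,  1.67622408e-05,
        1.15518917e+00, -2.41058466e-03]), 'qvel': array([-0.00046622,  0.00093827,  0.00072462, -0.00039533,  0.00047256,
        0.00211172]), 'joint_efforts': array([-3.65700907e-03, -6.05255699e+01, -3.42075562e+01, -3.44549153e-04,
        9.34463984e-03,  3.79974324e-05]), 'eef_pos': array([ 156.80305119, -604.53020332,  252.54481677]), 'tcp_rot': array([-3.14017439e+00, -1.87445830e-05,  2.53781369e-01]), 'contact_force': array([-0.0452108 , -0.14934359, -0.49967532]), 'wrist_torque': array([ 0.00661993,  0.02556079, -0.00408287]), 'opening': 1.0007523319515563} 22.0
scene 57.56917793504516 282.3972172567603 206.62269665753396 [1140.11311061 -227.88798346  919.77838181] [[ 0.35744975  0.93393118  0.00149047]
 [ 0.70216477 -0.26769129 -0.65977725]
 [-0.61578756  0.23688377 -0.75145975]]
top 54.102194983795854 274.5809818147068 208.63472185974575 [ 373.1039887    30.28486538 1220.10398047] [[-0.01068611 -0.99993877 -0.00287354]
 [-0.99632067  0.01089174 -0.0850088 ]
 [ 0.08503489  0.00195455 -0.99637606]]
wrist 65.70646984690485 281.6094571706817 207.5536239047095 [ 233.98437145 -584.41012469  373.49459202] [[ 2.53268178e-01 -9.67396098e-01  1.39029801e-04]
 [-9.20342434e-01 -2.40905060e-01  3.08114518e-01]
 [-2.98035290e-01 -7.81635578e-02 -9.51349265e-01]]
```

View pics/top0.png

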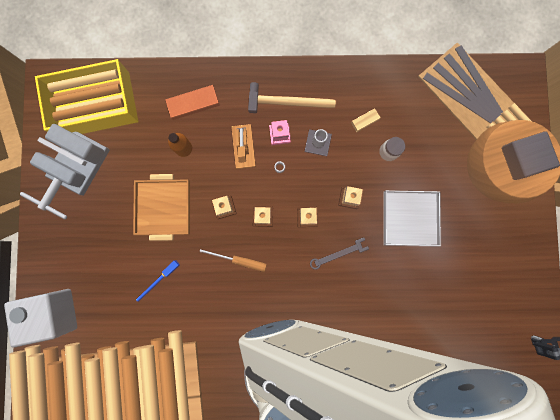

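View pics/scene0.png

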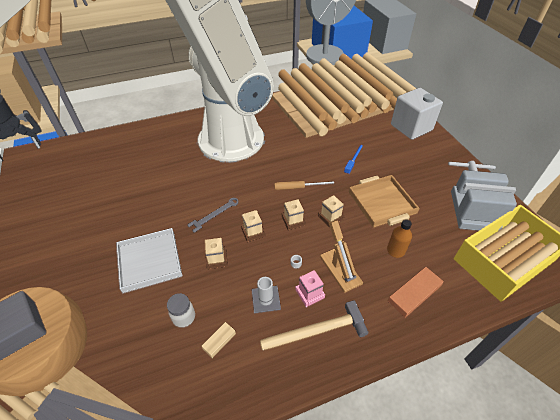

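View pics/wrist0.png

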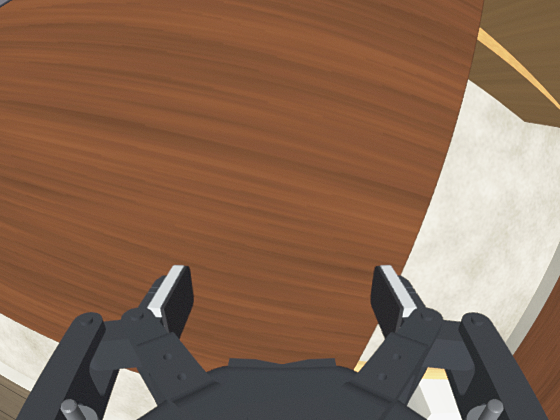

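The top view shows four pale blanks at (222,205), (262,215), (309,215) and (352,196). The rod is in its rest at (242,145), with the pink look-alike at (280,132), a blue tool (not the rod) at (158,280) and the cup at (318,142). The handled tray is at (161,208), the plain tray at (412,218), the bottle at (180,144) and the jar at (392,148).

```bash
cat > m.py <<'E'
from h import *
fs={n:optics.grab_frame(n) for n in ["top","scene"]}
C={n:cloud(fs[n]) for n in fs}
for n in fs:
  for t in ["blank1","depth_rod","rod_grip","rod_rest","rod_cup","plain_tray","handled_tray","oil_bottle","rivet_jar"]:
    for d in nets.tip_of(t,n):
        if d["confidence"]>0.2: print(n,t,round(d["confidence"],2),np.round(d["point"]))
for n in fs:
  for t in ["blank1","rod_cup"]:
    for d in nets.trace(t,n):
        if d["confidence"]<0.2: continue
        P=C[n][d["mask"]]; P=P[~np.isnan(P[:,0])]
        zt=np.percentile(P[:,2],95)
        Q=P[np.abs(P[:,2]-zt)<5]
        rect=cv2.minAreaRect(Q[:,:2].astype(np.float32))
        vs,us=np.nonzero(d["mask"])
        print(n,t,round(d["confidence"],2),"px",us.mean().round(),vs.mean().round(),"ztop",zt.round(1),len(Q),np.round(rect[0],1),np.round(rect[1],1),round(rect[2],1))
E
python3 m.py
```

```text
top blank1 0.96 [452.  72.  -2.]
top blank1 0.95 [484. 187.   1.]
top blank1 0.9 [700.  18.  -2.]
top blank1 0.87 [ 506. -191.    3.]
top blank1 0.57 [451. -58.   1.]
top depth_rod 0.51 [709. 132.  33.]
top depth_rod 0.51 [214. 438.   5.]
top rod_grip 0.65 [614. 123. 123.]
top rod_grip 0.62 [303. 338.  13.]
top rod_grip 0.5 [ 508. -190.   -1.]
top rod_rest 0.88 [654. 126.   1.]
top rod_rest 0.51 [671. -95.   3.]
top rod_cup 0.76 [671. -94.   2.]
top plain_tray 0.66 [ 444. -367.    0.]
top handled_tray 0.69 [482. 368.   3.]
top handled_tray 0.4 [ 443. -363.   -1.]
top oil_bottle 0.86 [661. 306.   4.]
top oil_bottle 0.71 [483. 370.   4.]
top rivet_jar 0.61 [ 645. -312.    0.]
scene blank1 0.93 [ 506. -182.    0.]
scene blank1 0.82 [698.  20.   0.]
scene blank1 0.77 [448.  74.  -1.]
scene blank1 0.74 [483. 184.  -2.]
scene depth_rod 0.6 [214. 438.   3.]
scene depth_rod 0.57 [710. 131.  30.]
scene rod_grip 0.75 [614. 127. 123.]
scene rod_grip 0.64 [303. 343.  14.]
scene rod_grip 0.24 [450. -56.   2.]
scene rod_rest 0.9 [654. 129.  -1.]
scene rod_cup 0.79 [675. -96.  -2.]
scene plain_tray
[... 529 characters left out ...]
6.2
top blank1 0.6 px 350.0 197.0 ztop 73.8 181 [ 507.5 -188.4] [44.7 44.4] 77.9
top rod_cup 0.79 px 317.0 142.0 ztop 86.2 61 [675.1 -99.1] [35.7 36. ] 24.4
top rod_cup 0.26 px 180.0 144.0 ztop 130.8 67 [663.5 305. ] [22.1 22.3] 4.5
scene blank1 0.94 px 293.0 215.0 ztop 72.0 145 [454.8  70.9] [45.  44.2] 83.4
scene blank1 0.74 px 310.0 288.0 ztop 72.0 240 [701.1  19. ] [45.6 43.5] 6.3
scene blank1 0.64 px 215.0 253.0 ztop 71.8 202 [ 506.7 -185.5] [44.  47.8] 79.2
scene blank1 0.6 px 331.0 210.0 ztop 71.9 161 [482.3 185.7] [45.8 46.7] 18.8
scene rod_cup 0.88 px 265.0 296.0 ztop 84.8 82 [674.3 -95.8] [35.5 36.5] 1.3
scene rod_cup 0.72 px 331.0 210.0 ztop 71.9 152 [482.8 184.3] [45.8 43.7] 18.8
```

```bash
cat > go.py <<'E'
# usage: go.py x y z roll pitch yaw(deg)   -> increments from the measured pose
import sys
from h import *
from scipy.spatial.transform import Rotation as Ro
def inc(pos,rpyd):
    s=sense(); R0=Ro.from_euler('xyz',s["tcp_rot"]); R1=Ro.from_euler('xyz',rpyd,degrees=True)
    dp=R0.inv().apply(np.array(pos)-s["eef_pos"])/400
    dr=(R0.inv()*R1).as_rotvec(degrees=True)/60
    return dp,dr
if __name__=="__main__":
    a=list(map(float,sys.argv[1:])); dp,dr=inc(a[:3],a[3:])
    print(np.round(dp,4).tolist(),np.round(dr,4).tolist(), "rows t",np.round(np.linalg.norm(dp)*400/41.7,1),"r",np.round(np.linalg.norm(dr)*60/7.16,1))
E
python3 go.py 430 0 330 180 0 0
```

```text
[1.0405, -1.2926, -0.1918] [-0.0, 0.0, 0.2424] rows t 16.0 r 2.0
```

Call:
carry_out([
  [[0.9,-1,-0.17,0,0,0.24],[0.9,-1,-0.17,0,0,0.24],[0.9,-1,-0.17,0,0,0.24],[0.9,-1,-0.17,0,0,0.24],[0.9,-1,-0.17,0,0,0.24]],
], hand=0)

```text
clock: 1.77
eef_pos: [252.6, -419.9, 279.6]
tcp_rot: [3.141, -0.0, 0.002]
contact_force: [0.4, -0.0, 0.0]
opening: 1.0
```

```bash
python3 go.py 430 0 330 180 0 0
```

```text
[0.4455, -1.0488, -0.126] [0.0001, -0.0002, 0.0017] rows t 11.0 r 0.0
```

Call:
carry_out([
  [[0.445,-1,-0.126,0,0,0],[0.445,-1,-0.126,0,0,0],[0.445,-1,-0.126,0,0,0],[0.445,-1,-0.126,0,0,0],[0.445,-1,-0.126,0,0,0]],
])

```text
clock: 2.18
eef_pos: [336.1, -230.5, 303.7]
tcp_rot: [3.141, -0.001, 0.002]
contact_force: [0.6, 0.5, 0.1]
opening: 0.996
```

```bash
python3 go.py 430 0 330 180 0 0
```

```text
[0.2359, -0.5757, -0.0658] [0.0005, -0.0007, 0.0018] rows t 6.0 r 0.0
```

Call:
carry_out([
  [[0.235,-0.575,-0.065,0,0,0],[0.235,-0.575,-0.065,0,0,0],[0.235,-0.575,-0.065,0,0,0],[0.235,-0.575,-0.065,0,0,0],[0.235,-0.575,-0.065,0,0,0]],
])

```text
clock: 2.6
eef_pos: [414.1, -38.2, 325.6]
tcp_rot: [3.141, -0.001, 0.002]
contact_force: [0.7, -0.0, -0.1]
opening: 1.0
```

```bash
python3 - <<'E'
from h import *
f=optics.grab_frame("wrist"); save("w1.png",f["img"]); C=cloud(f,True)
print(sense()["qpos"],sense()["eef_pos"])
for t in ["blank1","depth_rod","rod_grip","rod_rest","rod_cup"]:
    for d in nets.tip_of(t,"wrist"):
        if d["confidence"]>0.2: print(t,round(d["confidence"],2),np.round(d["point"]))
for d in nets.trace("blank1","wrist"):
    if d["confidence"]<0.2: continue
    P=C[d["mask"]]; P=P[~np.isnan(P[:,0])]
    zt=np.percentile(P[:,2],95)
    Q=P[np.abs(P[:,2]-zt)<5]
    rect=cv2.minAreaRect(Q[:,:2].astype(np.float32))
    vs,us=np.nonzero(d["mask"])
    print(round(d["confidence"],2),"px",us.mean().round(),vs.mean().round(),"ztop",zt.round(1),len(Q),np.round(rect[0],1),np.round(rect[1],1),round(rect[2],1))
E
```

```text
[-0.08395659 -0.05709877  1.95454033  0.00441332  1.24046008  1.47993592] [416.92235495 -32.23699347 326.46760851]
blank1 0.93 [446. -57.  -1.]
blank1 0.87 [ 508. -188.   -1.]
blank1 0.69 [456.  70.  -0.]
blank1 0.57 [484. 181.   2.]
depth_rod 0.85 [209. 443.   3.]
depth_rod 0.57 [448. -58.   2.]
rod_grip 0.59 [611. 126. 120.]
rod_grip 0.56 [304. 340.  14.]
rod_rest 0.88 [653. 128.   0.]
0.58 px 120.0 122.0 ztop 70.9 918 [483.  184.2] [44.6 45. ] 16.2
0.57 px 298.0 139.0 ztop 71.4 1277 [451.4 -59.7] [43.8 44.6] 1.0
0.57 px 395.0 101.0 ztop 71.5 1116 [ 507.4 -185.9] [45. 45.] 77.9
```

View pics/w1.png

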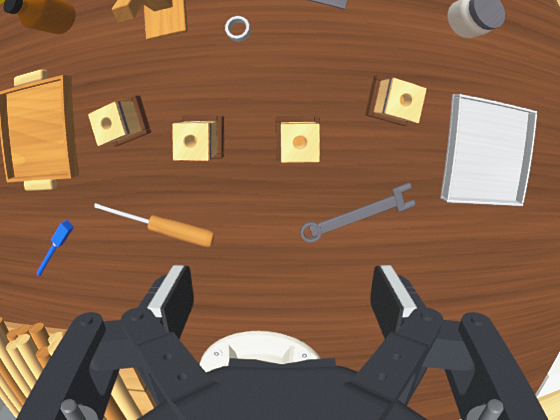

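Wrist and outer views agree on the blanks to within 1–2 mm, and the tops are at z≈71. The rod is the tool with the wooden grip in the rest at (611,126,120); the blue one at (209,443) is the look-alike. I'll move toward the rod next and look at it up close.

```bash
python3 go.py 520 110 300 180 -15 0
```

```text
[0.2672, -0.3777, 0.0616] [0.0001, 0.2505, 0.0011] rows t 4.5 r 2.1
```

Call:
carry_out([
  [[0.267,-0.37,0.06,0,0.25,0],[0.267,-0.37,0.06,0,0.25,0],[0.267,-0.37,0.06,0,0.25,0],[0.267,-0.37,0.06,0,0.25,0],[0.267,-0.37,0.06,0,0.25,0]],
])

```text
clock: 3.37
eef_pos: [522.0, 109.3, 300.6]
tcp_rot: [-3.141, -0.263, 0.0]
contact_force: [0.1, -0.0, 0.1]
opening: 0.999
```

```bash
cat > kin.py <<'E'
import numpy as np
from scipy.optimize import least_squares
D=[([-1.31941875,.35364,1.63417,0,1.15519,-.0024],[156.8,-604.5,252.5]),
([-0.08395659,-0.05709877,1.95454033,0.00441332,1.24046008,1.47993592],[416.92,-32.24,326.47])]
E
python3 - <<'E'
from h import *
s=sense(); print(s["qpos"].tolist(),s["eef_pos"].tolist(),s["tcp_rot"])
f=optics.grab_frame("wrist"); save("w2.png",f["img"])
np.savez('w2.npz',**{k:np.array(v) for k,v in f.items()})
for t in ["depth_rod","rod_grip","rod_rest","rod_cup"]:
    for d in nets.tip_of(t,"wrist"):
        if d["confidence"]>0.2: print(t,round(d["confidence"],2),np.round(d["point"]))
E
```

```text
[0.24024959779669544, 0.03921297155355521, 1.9431873693618114, -0.07758146066627819, 0.904271559916381, 1.8506360211092894] [522.0379411356073, 109.32044403013079, 300.64853330696576] [-3.14064892e+00 -2.63374318e-01  4.50505960e-04]
depth_rod 0.67 [711. 131.  33.]
depth_rod 0.51 [655. 128.   1.]
rod_grip 0.62 [616. 123. 120.]
rod_grip 0.41 [306. 339.  11.]
rod_rest 0.73 [653. 126.   1.]
rod_cup 0.56 [672. -94.  -2.]
```

View pics/w2.png

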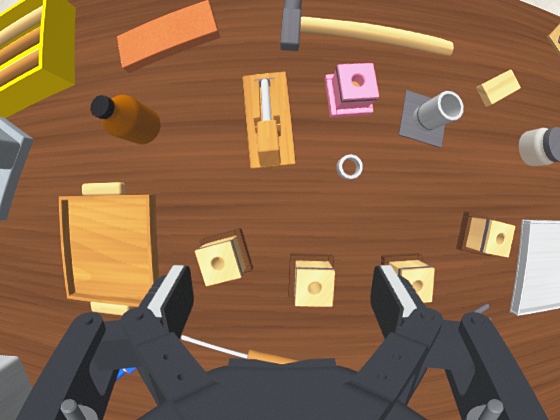

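The wrist view shows the rod's steel shaft at (264,95) and its wooden grip at (268,142), in the rest. The cup is at (437,110) and the pink look-alike at (357,85). Next I'll measure the grip.

```bash
cat > rod.py <<'E'
from h import *
f=optics.grab_frame("wrist"); C=cloud(f,True)
im=f["img"][60:180,220:320]; save("rodcrop.png",cv2.resize(im,None,fx=5,fy=5,interpolation=cv2.INTER_CUBIC))
for nme,f,fish in [("wrist",f,True)]+[(n,optics.grab_frame(n),False) for n in("scene","top")]:
    C=cloud(f,fish); P=C.reshape(-1,3); P=P[~np.isnan(P[:,0])]
    # rod+grip region above rest
    m=(P[:,0]>570)&(P[:,0]<720)&(P[:,1]>85)&(P[:,1]<165)&(P[:,2]>15)
    Q=P[m]; 
    # line through region: shaft/grip: use those above plane x+z ...
    g=Q[(Q[:,0]<640)&(Q[:,2]>95)]
    print(nme,len(g),"grip y",np.percentile(g[:,1],[2,50,98]).round(1),"x",np.percentile(g[:,0],[2,98]).round(1),"z",np.percentile(g[:,2],[2,98]).round(1))
    s=(g[:,0]+g[:,2])/2**.5; w=(g[:,2]-g[:,0])/2**.5
    print("  perp",np.percentile(s,[2,25,50,75,98]).round(1),"along",np.percentile(w,[2,50,98]).round(1))
E
python3 rod.py; python3 - <<'E'
import numpy as np
from scipy.optimize import least_squares
D=[([-1.31941875,.35364,1.63417,0,1.15519,-.0024],[156.8,-604.5,252.5]),
([-0.08395659,-0.05709877,1.95454033,0.00441332,1.24046008,1.47993592],[416.92,-32.24,326.47]),
([0.2402,.03921,1.94319,-.0776,.90427,1.8506],[522.04,109.32,300.65])]
from scipy.spatial.transform import Rotation as Ro
def fk(q,p):
    a1,h,L2,L3,a3,d=p
    R=Ro.from_euler('Z',q[0]); x=np.array([0,0,h])+R.apply([a1,0,0])
    R=R*Ro.from_euler('Y',q[1]); x=x+R.apply([0,0,L2])
    R=R*Ro.from_euler('Y',q[2]); x=x+R.apply([a3,0,L3])
    R=R*Ro.from_euler('Z',q[3])*Ro.from_euler('Y',q[4]); x=x+R.apply([0,0,d])
    R=R*Ro.from_euler('Z',q[5])
    return x,R
def res(p): return np.concatenate([fk(q,p)[0]-x for q,x in D])
o=least_squares(res,[0,300,450,450,0,250],x_scale=100)
print(o.x,o.fun.round(1)); 
print(fk(D[2][0],o.x)[1].as_matrix().round(2))
E
```

```text
wrist 949 grip y [112.5 122.7 133.3] x [593. 638.] z [110.7 149.5]
  perp [516.4 527.4 533.3 534.1 535. ] along [-374.  -330.8 -320.5]
scene 202 grip y [112.3 121.1 133.8] x [596.1 639.1] z [ 97.2 149.4]
  perp [516.  526.4 531.4 533.2 535.6] along [-381.6 -346.  -320.3]
top 124 grip y [109.6 119.6 130.1] x [593.5 639.1] z [ 96.9 150.8]
  perp [517.7 526.2 532.8 534.8 536.5] along [-382.1 -332.6 -319.9]
[-4.97819811e-01  2.49103254e+02  5.58455214e+02  4.80438249e+02
  1.76075044e+01  3.09318172e+02] [-1.4 -0.5  0.5 -0.1 -1.5  0.   0.1 -0.8 -0.5]
[[-0.    0.97  0.26]
 [ 1.    0.    0.  ]
 [ 0.    0.26 -0.97]]
```

View pics/rodcrop.png

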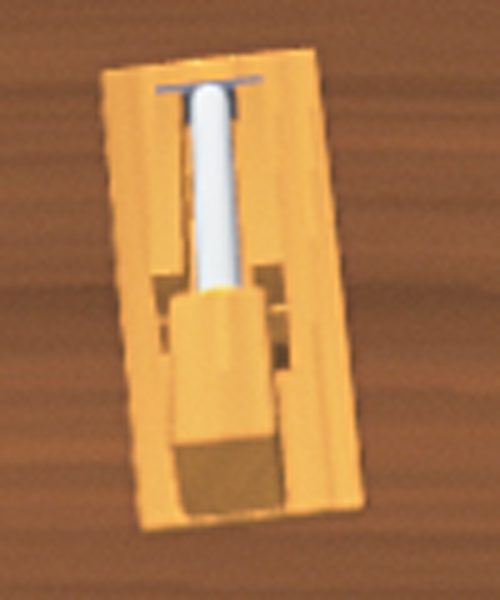

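```bash
cat > kin.py <<'E'
import numpy as np
from scipy.optimize import least_squares
from scipy.spatial.transform import Rotation as Ro
P0=[-0.5,249.1,558.5,480.4,17.6,309.3]
def fk(q,p=P0):
    a1,h,L2,L3,a3,d=p
    R=Ro.from_euler('Z',q[0]); x=np.array([0,0,h])+R.apply([a1,0,0])
    R=R*Ro.from_euler('Y',q[1]); x=x+R.apply([0,0,L2])
    R=R*Ro.from_euler('Y',q[2]); x=x+R.apply([a3,0,L3])
    R=R*Ro.from_euler('Z',q[3])*Ro.from_euler('Y',q[4]); x=x+R.apply([0,0,d])
    R=R*Ro.from_euler('Z',q[5])
    C=Ro.from_matrix(np.array([[0,1,0],[1,0,0],[0,0,1.]])) if 0 else None
    return x,R.as_matrix()
# tool axes offset about z: find from first pose: tool x = col?
lo=np.array([-2.63,-.92,.06,-1.3,0,-3.02]);hi=np.array([2.63,2.1,2.66,4.44,2.69,3.02])
# reference: q of start gives rpy (pi,0,.2538)
_,Rs=fk([-1.31941875,.35364,1.63417,0,1.15519,-.0024])
OFF=Ro.from_matrix(Rs.T@Ro.from_euler('xyz',[-3.14017,0,.25378]).as_matrix())
def ik(pos,rpyd,q0):
    T=Ro.from_euler('xyz',rpyd,degrees=True)
    def res(q):
        x,R=fk(q); e=(T.inv()*Ro.from_matrix(R)*OFF).as_rotvec()
        return np.concatenate([(x-pos)/100,e*3])
    o=least_squares(res,np.clip(q0,lo+1e-3,hi-1e-3),bounds=(lo,hi)); return o.x,o.cost
E
python3 - <<'E'
from h import *
from kin import *
f=optics.grab_frame("wrist"); C=cloud(f,True).reshape(-1,3)
P=C[~np.isnan(C[:,0])]; s=(P[:,0]+P[:,2])/2**.5
m=(P[:,0]>590)&(P[:,0]<705)&(abs(P[:,1]-126)<13)&(s>525)&(s<537)
Q=P[m]; 
for a in range(590,705,10):
    k=(Q[:,0]>=a)&(Q[:,0]<a+10)
    if k.sum()>5:
        y=Q[k,1]; print(a+5,k.sum(),y.min().round(1),y.max().round(1),((y.min()+y.max())/2).round(1),np.median(s[m][k]).round(1), s[m][k].max().round(1))
q0=sense()["qpos"]
for p in (-15,-30,-40,-45):
    for c in ((612,123,128),(540,120,200)):
        q,co=ik(c,[180,p,5],q0); print(p,c,q.round(2),round(co,5))
E
```

```text
595 29 113.7 130.9 122.3 526.3 528.3
605 223 113.6 131.9 122.7 532.6 535.2
615 174 113.7 132.0 122.9 534.1 535.5
625 170 113.9 134.0 124.0 533.8 535.3
635 135 115.3 134.6 124.9 533.9 535.3
645 117 113.8 138.3 126.0 528.3 531.6
655 133 113.8 138.8 126.3 529.0 531.6
665 110 114.1 139.0 126.5 529.0 531.6
675 96 115.4 138.9 127.2 528.8 531.7
685 79 116.9 138.8 127.8 529.0 531.9
695 74 117.2 138.6 127.9 528.6 531.7
705 29 117.6 138.9 128.2 528.8 530.9
-15 (612, 123, 128) [ 0.21  0.38  1.94 -0.06  0.56  1.75] 0.0
-15 (540, 120, 200) [ 0.24  0.18  2.03 -0.06  0.68  1.77] 0.0
-30 (612, 123, 128) [ 0.23  0.33  2.13 -0.41  0.18  2.1 ] 0.0
-30 (540, 120, 200) [ 0.27  0.1   2.21 -0.29  0.33  2.  ] 0.0
-40 (612, 123, 128) [ 0.24  0.31  2.18 -1.3   0.08  2.99] 0.02592
-40 (540, 120, 200) [ 0.29  0.09  2.32 -1.23  0.14  2.96] 0.0
-45 (612, 123, 128) [ 0.23  0.3   2.18 -1.3   0.07  2.98] 0.10753
-45 (540, 120, 200) [ 0.29  0.07  2.32 -1.3   0.13  3.02] 0.02334
```

```bash
python3 - <<'E'
from h import *
from kin import *
q0=sense()["qpos"]
for p0 in (0,-10):
    p=p0+45
    for nm,c,yaw,pp in (("pre",(614,123.4,180),3.5,p0),("g",(614,123.4,129.5),3.5,p0),("up",(614,123.4,300),3.5,p0),("upv",(560,123,300),3.5,p)):
        q,co=ik(c,[180,pp,yaw],q0); print(nm,pp,q.round(2),round(co,5))
    for nm,c in (("b1",(483,184)),("b2",(455,70)),("b3",(451,-60)),("b4",(507,-187)),("cup",(674,-97)),("bench",(560,0))):
        for yaw in (0,):
            for z in (145,210,260):
                q,co=ik(c+(z,),[180,p,yaw],q0); print(nm,z,yaw,q.round(2),round(co,5))
E
python3 go.py 614 123.4 190 180 -10 3.5
```

```text
pre 0 [ 0.2   0.42  1.71 -0.    1.01  1.71] 0.0
g 0 [ 0.2   0.48  1.75 -0.    0.92  1.71] 0.0
up 0 [ 0.2   0.32  1.57 -0.    1.25  1.71] 0.0
upv 45 [0.17 0.66 1.24 0.09 2.02 1.69] 0.0
b1 145 0 [0.26 0.7  1.54 0.18 1.67 1.77] 0.0
b1 210 0 [0.26 0.63 1.5  0.18 1.77 1.79] 0.0
b1 260 0 [0.26 0.58 1.47 0.19 1.86 1.81] 0.0
b2 145 0 [0.1  0.64 1.67 0.07 1.62 1.65] 0.0
b2 210 0 [0.1  0.56 1.63 0.07 1.73 1.66] 0.0
b2 260 0 [0.1  0.51 1.59 0.08 1.82 1.66] 0.0
b3 145 0 [-0.09  0.63  1.68 -0.06  1.62  1.5 ] 0.0
b3 210 0 [-0.09  0.55  1.64 -0.06  1.73  1.5 ] 0.0
b3 260 0 [-0.09  0.5   1.6  -0.07  1.82  1.49] 0.0
b4 145 0 [-0.25  0.73  1.47 -0.18  1.7   1.37] 0.0
b4 210 0 [-0.25  0.67  1.44 -0.18  1.8   1.35] 0.0
b4 260 0 [-0.25  0.62  1.4  -0.19  1.89  1.33] 0.0
cup 145 0 [-0.11  0.97  0.99 -0.08  1.96  1.46] 0.0
cup 210 0 [-0.11  0.92  0.95 -0.09  2.05  1.45] 0.0
cup 260 0 [-0.11  0.89  0.9  -0.09  2.13  1.45] 0.0
bench 145 0 [ 0.    0.78  1.39 -0.    1.76  1.57] 0.0
bench 210 0 [ 0.    0.71  1.35 -0.    1.86  1.57] 0.0
bench 260 0 [ 0.    0.67  1.31 -0.    1.94  1.57] 0.0
pre -10 [ 0.21  0.35  
[... 430 characters left out ...]
67] 0.0
b3 145 0 [-0.1   0.53  1.76 -0.05  1.45  1.5 ] 0.0
b3 210 0 [-0.1   0.46  1.72 -0.05  1.58  1.49] 0.0
b3 260 0 [-0.1   0.41  1.67 -0.05  1.67  1.49] 0.0
b4 145 0 [-0.27  0.64  1.57 -0.15  1.53  1.36] 0.0
b4 210 0 [-0.27  0.57  1.52 -0.15  1.64  1.34] 0.0
b4 260 0 [-0.27  0.53  1.48 -0.15  1.73  1.33] 0.0
cup 145 0 [-0.11  0.87  1.12 -0.07  1.76  1.47] 0.0
cup 210 0 [-0.11  0.82  1.07 -0.07  1.86  1.46] 0.0
cup 260 0 [-0.11  0.79  1.02 -0.07  1.94  1.45] 0.0
bench 145 0 [ 0.    0.68  1.49 -0.    1.58  1.57] 0.0
bench 210 0 [ 0.    0.62  1.45 -0.    1.69  1.57] 0.0
bench 260 0 [ 0.    0.57  1.4  -0.    1.78  1.57] 0.0
[0.155, -0.0414, 0.3294] [0.0125, -0.0837, -0.0564] rows t 3.5 r 0.9
```

Call:
carry_out([
  [[0.155,-0.041,0.329,0.012,-0.083,-0.056],[0.155,-0.041,0.329,0.012,-0.083,-0.056],[0.155,-0.041,0.329,0.012,-0.083,-0.056],[0.155,-0.041,0.329,0.012,-0.083,-0.056],[0.155,-0.041,0.329,0.012,-0.083,-0.056]],
])

```text
clock: 4.23
eef_pos: [614.4, 123.8, 185.9]
tcp_rot: [3.14, -0.17, 0.062]
contact_force: [-0.9, -0.3, -0.4]
opening: 1.0
```

```bash
python3 go.py 614 123.4 129.5 180 -10 3.5; python3 - <<'E'
from h import *
f=optics.grab_frame("wrist"); save("w3.png",f["img"])
C=cloud(f,True).reshape(-1,3)
P=C[~np.isnan(C[:,0])]; s=(P[:,0]+P[:,2])/2**.5;w=(P[:,2]-P[:,0])/2**.5
m=(P[:,0]>580)&(P[:,0]<660)&(abs(P[:,1]-125)<18)&(s>520)&(s<540)&(P[:,2]<160)
Q=P[m]
for a in range(590,660,10):
    k=(Q[:,0]>=a)&(Q[:,0]<a+10)
    if k.sum()>5: y=Q[k,1]; print(a+5,k.sum(),y.min().round(1),y.max().round(1),((y.min()+y.max())/2).round(1),np.median(s[m][k]).round(1),w[m][k].max().round(1))
E
```

```text
[-0.025, 0.0007, 0.1387] [0.001, 0.0039, 0.0004] rows t 1.4 r 0.0
595 150 111.2 131.3 121.3 523.4 -320.7
605 573 111.2 131.9 121.5 533.3 -320.7
615 752 112.4 132.8 122.6 533.9 -328.0
625 666 113.3 133.8 123.5 533.8 -341.7
635 610 113.3 138.9 126.1 533.8 -356.3
645 559 111.9 140.1 126.0 527.9 -371.4
655 559 112.9 141.2 127.0 529.0 -388.7
```

View pics/w3.png

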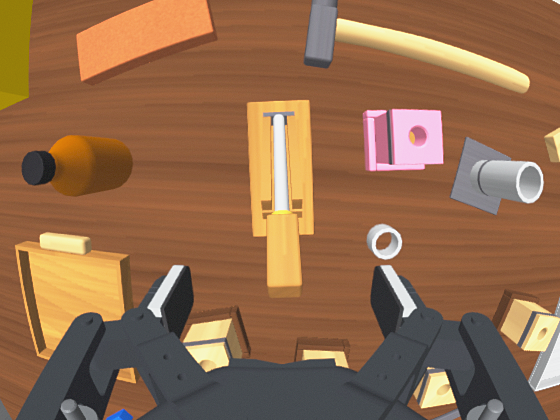

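The open jaws straddle the wooden grip (at (284,255)), so it is centred. Descending now.

Call:
carry_out([
  [[-0.025,0.003,0.139,0,0.004,-0.01],[-0.025,0.003,0.139,0,0.004,-0.01],[-0.025,0.003,0.139,0,0.004,-0.01],[-0.025,0.003,0.139,0,0.004,-0.01]],
])

```text
clock: 4.62
eef_pos: [613.5, 123.0, 134.4]
tcp_rot: [3.139, -0.179, 0.073]
contact_force: [0.7, 0.5, 1.1]
opening: 0.995
```

Call:
carry_out([
  [[0,0,0,0,0,0],[0,0,0,0,0,0],[0,0,0,0,0,0],[0,0,0,0,0,0],[0,0,0,0,0,0]],
], hand=1, squeeze=60)

```text
clock: 5.03
eef_pos: [614.4, 123.5, 134.2]
tcp_rot: [3.139, -0.18, 0.073]
contact_force: [0.1, 1.0, -0.2]
opening: 0.296
```

Call:
carry_out([
  [[0,0,0,0,0,0],[0,0,0,0,0,0],[0,0,0,0,0,0],[0,0,0,0,0,0],[0,0,0,0,0,0]],
])

```text
clock: 5.45
eef_pos: [614.2, 123.8, 134.1]
tcp_rot: [3.14, -0.18, 0.073]
contact_force: [-1.8, 1.4, 5.5]
opening: 0.227
```

```bash
python3 go.py 614 123.5 240 180 -10 4.5; python3 - <<'E'
from h import *
f=optics.grab_frame("wrist"); save("w4.png",f["img"]);print(sense()["contact_force"],sense()["tcp_rot"])
E
```

```text
[0.0467, 0.0012, -0.2606] [0.0026, -0.005, -0.0049] rows t 2.5 r 0.1
[-2.44355842  1.91083112  5.91116181] [ 3.13974128 -0.17971359  0.07339051]
```

View pics/w4.png

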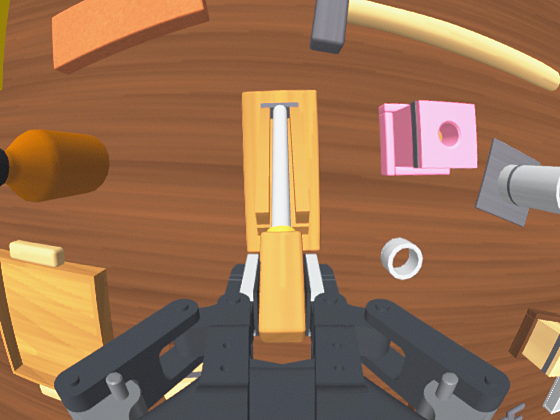

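The jaws hold the grip (opening 0.227 ≈ 20 mm). Lifting straight up.

Call:
carry_out([
  [[0.009,0,-0.05,0,0,0],[0.018,0,-0.1,0,0,0],[0.027,0,-0.15,0,0,0],[0.046,0,-0.26,0,0,0],[0.046,0,-0.26,0,0,0]],
])

```text
clock: 5.92
eef_pos: [616.6, 124.3, 245.8]
tcp_rot: [3.14, -0.188, 0.073]
contact_force: [1.6, 0.6, 0.5]
opening: 0.226
```

```bash
python3 go.py 600 123.5 290 180 35 4.5
```

```text
[-0.0203, -0.0009, -0.1163] [-0.0001, -0.7627, -0.0057] rows t 1.1 r 6.4
```

Call:
carry_out([
  [[-0.02,0,-0.116,0,-0.76,0],[-0.02,0,-0.116,0,-0.76,0],[-0.02,0,-0.116,0,-0.76,0],[-0.02,0,-0.116,0,-0.76,0],[-0.02,0,-0.116,0,-0.76,0]],
])

```text
clock: 6.33
eef_pos: [598.2, 122.7, 285.0]
tcp_rot: [3.139, 0.425, 0.072]
contact_force: [0.9, -0.0, -1.3]
opening: 0.226
```

```bash
python3 go.py 560 123.5 290 180 35 4.5
```

```text
[-0.0918, -0.0089, 0.0277] [-0.0011, -0.1777, -0.0057] rows t 0.9 r 1.5
```

Call:
carry_out([
  [[-0.09,-0.009,0.028,0,-0.178,0],[-0.09,-0.009,0.028,0,-0.178,0],[-0.09,-0.009,0.028,0,-0.178,0],[-0.09,-0.009,0.028,0,-0.178,0]],
])

```text
clock: 6.67
eef_pos: [560.5, 123.5, 286.5]
tcp_rot: [3.138, 0.607, 0.071]
contact_force: [0.1, 0.3, -0.3]
opening: 0.225
```

```bash
cat > rodpose.py <<'E'
from h import *
s=sense(); print("tcp",s["eef_pos"].round(1),np.degrees(s["tcp_rot"]).round(2),"F",s["contact_force"].round(1))
X,Y,Z=s["eef_pos"]
for nme in ("scene","top","wrist"):
    f=optics.grab_frame(nme); C=cloud(f,nme=="wrist"); P=C.reshape(-1,3); P=P[~np.isnan(P[:,0])]
    if nme!="top": save("rp_%s_%d.png"%(nme,int(s["clock"]*100)),f["img"])
    print("rp",int(s["clock"]*100))
    m=(abs(P[:,0]-X)<25)&(abs(P[:,1]-Y)<25)&(P[:,2]<Z-32)&(P[:,2]>Z-145)&(P[:,2]>80)
    Q=P[m]
    if len(Q)<20: print(nme,"few",len(Q)); continue
    print(nme,len(Q),"zmin",np.percentile(Q[:,2],[0,1,3]).round(1))
    # fit axis of cylinder radius 5
    from scipy.optimize import least_squares
    def res(p):
        d=np.array([p[2],p[3],1]); d/=np.linalg.norm(d)
        v=Q-np.array([p[0],p[1],Z-80]); return np.linalg.norm(np.cross(v,d),axis=1)-5
    o=least_squares(res,[X,Y,0,0],loss='soft_l1')
    t=-55
    print("  axis at tip-ish x,y",(o.x[0]+o.x[2]*t).round(1),(o.x[1]+o.x[3]*t).round(1),"slope deg",np.degrees(o.x[2:]).round(1),"rms",np.median(abs(o.fun)).round(2))
E
python3 rodpose.py
```

```text
tcp [560.5 123.5 286.5] [179.81  34.8    4.05] F [ 0.1  0.3 -0.3]
rp 666
scene 107 zmin [144.6 147.6 148.5]
  axis at tip-ish x,y 559.1 119.0 slope deg [1.5 1. ] rms 1.09
rp 666
top few 0
rp 666
wrist 2086 zmin [145.8 148.6 152.2]
  axis at tip-ish x,y 563.5 124.5 slope deg [ 0.2 -0.4] rms 1.13
```

View pics/rp_wrist_666.png

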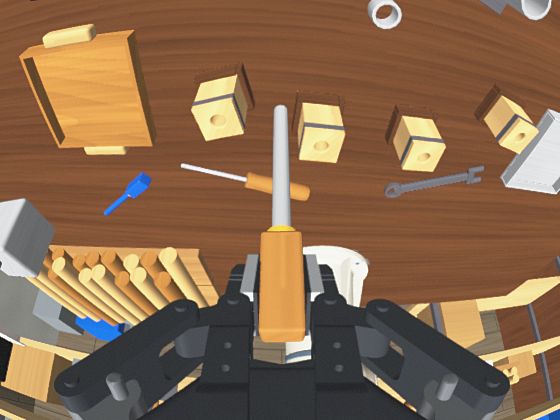

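View pics/rp_scene_666.png

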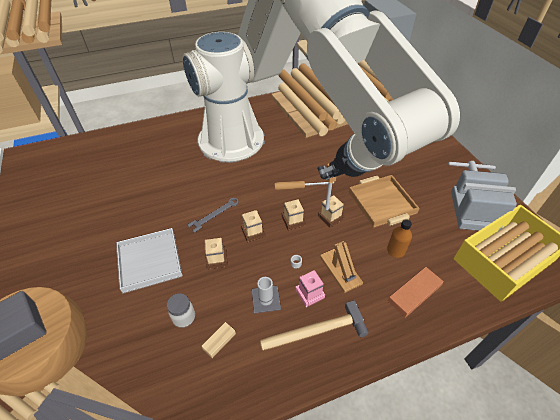

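Wrist view: the rod hangs vertical from the jaws, tip at (280,107), and all four blanks are still in place. Before measuring I'll zero the tip height by touching free bench at about (535,123).

```bash
python3 go.py 535 123.5 155 180 35 4.5
```

```text
[0.138, -0.0055, 0.3098] [-0.0014, -0.0053, -0.0059] rows t 3.3 r 0.1
```

Call:
carry_out([
  [[0.138,-0.005,0.31,0,0,0],[0.138,-0.005,0.31,0,0,0],[0.138,-0.005,0.31,0,0,0],[0.138,-0.005,0.31,0,0,0],[0.138,-0.005,0.31,0,0,0]],
])

```text
clock: 7.23
eef_pos: [532.4, 123.0, 153.0]
tcp_rot: [3.138, 0.612, 0.071]
contact_force: [-0.0, 0.1, 0.8]
opening: 0.225
```

```bash
cat > st.py <<'E'
from h import *
s=sense(); print("tcp",s["eef_pos"].round(2),np.degrees(s["tcp_rot"]).round(2),"F",s["contact_force"].round(2),"T",s["wrist_torque"].round(2),"op",round(s["opening"],3),"t",s["clock"])
E
python3 st.py; python3 go.py 535 123.5 147 180 34.8 4.5
```

```text
tcp [532.45 122.96 152.99] [179.79  35.09   4.05] F [-0.04  0.12  0.75] T [-0.   -0.36 -0.05] op 0.225 t 7.2333
[0.0139, -0.0009, 0.0085] [-0.0007, 0.0048, -0.0061] rows t 0.2 r 0.1
```

Call:
carry_out([
  [[0.0115,0,0.0164,0,0,0],[0.0115,0,0.0164,0,0,0],[0.0115,0,0.0164,0,0,0]],
])

```text
clock: 7.48
eef_pos: [535.7, 123.4, 148.2]
tcp_rot: [3.139, 0.605, 0.071]
contact_force: [-0.1, 0.0, -0.6]
opening: 0.225
```

Call:
carry_out([
  [[0.003,0,0.004,0,0,0],[0.003,0,0.004,0,0,0],[0.003,0,0.004,0,0,0]],
])

```text
clock: 7.73
eef_pos: [534.7, 123.3, 145.0]
tcp_rot: [3.139, 0.608, 0.071]
contact_force: [0.2, -1.0, -0.5]
opening: 0.224
```

Call:
carry_out([
  [[0.003,0,0.004,0,0,0],[0.003,0,0.004,0,0,0],[0.003,0,0.004,0,0,0]],
])

```text
clock: 7.98
eef_pos: [534.3, 123.2, 142.3]
tcp_rot: [3.139, 0.609, 0.071]
contact_force: [-0.4, 0.1, -0.1]
opening: 0.224
```

Call:
carry_out([
  [[0.002,0,0.003,0,0,0],[0.002,0,0.003,0,0,0],[0.002,0,0.003,0,0,0]],
])

```text
clock: 8.23
eef_pos: [534.5, 123.2, 141.8]
tcp_rot: [3.139, 0.609, 0.071]
contact_force: [1.0, 0.7, 6.3]
opening: 0.225
```

Call:
carry_out([
  [[0.002,0,0.003,0,0,0],[0.002,0,0.003,0,0,0],[0.002,0,0.003,0,0,0]],
])

```text
clock: 8.48
eef_pos: [534.6, 123.3, 141.7]
tcp_rot: [3.139, 0.609, 0.071]
contact_force: [0.6, 0.0, 15.6]
opening: 0.225
```

Bench contact is at TCP z=141.8, so the tip lies 141.8 mm below the TCP. Next, above blank1.

```bash
python3 go.py 482 183 235 180 34.9 4.2
```

```text
[-0.2323, -0.1579, -0.1229] [0.0014, -0.0002, -0.0017] rows t 2.9 r 0.0
```

Call:
carry_out([
  [[-0.136,0,-0.195,0,0,0],[-0.136,0,-0.195,0,0,0],[-0.136,0,-0.195,0,0,0],[-0.232,-0.158,-0.123,0,0,0],[-0.232,-0.158,-0.123,0,0,0]],
])

```text
clock: 8.9
eef_pos: [482.5, 183.2, 233.7]
tcp_rot: [3.139, 0.605, 0.068]
contact_force: [-0.3, 0.4, -1.1]
opening: 0.227
```

Call:
carry_out([
  [[0,0,0,0,0,0],[0,0,0,0,0,0],[0,0,0,0,0,0]],
])

```text
clock: 9.15
eef_pos: [482.0, 182.9, 232.8]
tcp_rot: [3.138, 0.608, 0.072]
contact_force: [1.1, -0.6, 0.1]
opening: 0.228
```

```bash
python3 rodpose.py
```

```text
tcp [482.  182.9 232.8] [179.81  34.84   4.1 ] F [ 1.1 -0.6  0.1]
rp 915
scene 89 zmin [92.5 93.9 97.2]
  axis at tip-ish x,y 482.7 180.1 slope deg [-0.2 -0.3] rms 1.41
rp 915
top few 0
rp 915
wrist 2112 zmin [91.3 93.7 97.1]
  axis at tip-ish x,y 485.2 183.4 slope deg [ 0.4 -0.4] rms 1.11
```

```bash
cat > crop.py <<'E'
import cv2,sys
n,u0,v0,u1,v1,k=sys.argv[1],*map(int,sys.argv[2:7])
im=cv2.imread('pics/'+n); cv2.imwrite('pics/c_'+n,cv2.resize(im[v0:v1,u0:u1],None,fx=k,fy=k,interpolation=cv2.INTER_CUBIC))
E
python3 crop.py rp_wrist_915.png 220 60 340 180 5; python3 crop.py rp_scene_915.png 270 150 390 240 6
```

```text
(no output)
```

View pics/c_rp_wrist_915.png

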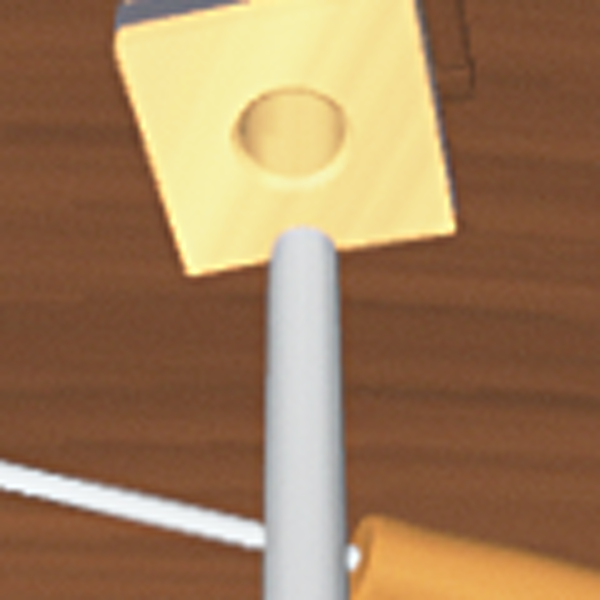

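View pics/c_rp_scene_915.png

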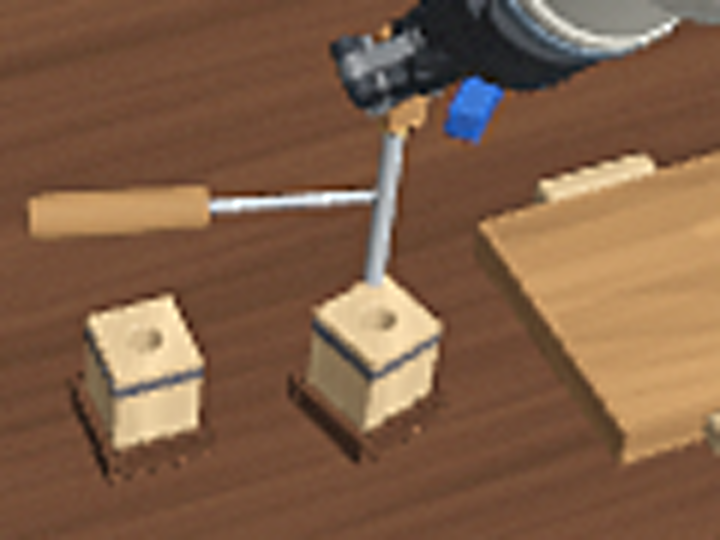

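```bash
cat > ray.py <<'E'
# ray.py u v z [u v z ...] in newest wrist pose
import sys
from h import *
f=optics.grab_frame("wrist")
F=210/np.tan(np.radians(f["fov_y"])/2); c=-f["R"].T@f["t"]
def ray(u,v,z):
    x,y=u-f["cx"],v-f["cy"]; rr=np.hypot(x,y); th=rr/F
    d=f["R"].T@np.array([x/rr*np.sin(th),y/rr*np.sin(th),np.cos(th)])
    return c+d*(z-c[2])/d[2]
if __name__=="__main__":
    a=list(map(float,sys.argv[1:]))
    for i in range(0,len(a),3): print(a[i:i+3],ray(*a[i:i+3]).round(1))
E
python3 ray.py 278.4 87 70 280.6 105.8 91; python3 st.py
```

```text
[278.4, 87.0, 70.0] [483.8 184.3  70. ]
[280.6, 105.8, 91.0] [480.6 182.5  91. ]
tcp [482.46 182.39 232.56] [179.82  34.87   4.  ] F [ 0.14  0.95 -0.62] T [ 0.04 -0.38  0.02] op 0.224 t 9.35
```

```bash
python3 - <<'E'
from h import *
f=optics.grab_frame("wrist"); C=cloud(f,True)
print(-f["R"].T@f["t"])
for v in list(range(84,92,3))+list(range(100,200,6)): print(v,C[v,280].round(1),C[v,278].round(1))
E
```

```text
[616.51594317 192.56722963 286.59259403]
84 [476.2 182.6  52.8] [475.  184.1  50.9]
87 [475.5 182.5  56.5] [475.3 184.1  56.3]
90 [476.1 182.6  62.1] [475.4 184.1  61.2]
100 [471.6 182.2  70.1] [471.9 183.8  70.6]
106 [482.1 183.   93.4] [481.3 184.4  92.5]
112 [480.7 182.9  98.9] [481.9 184.4 100.8]
118 [482.3 183.  108.2] [481.  184.3 106.5]
124 [481.7 183.  114.1] [480.3 184.2 112.4]
130 [481.8 183.  120.6] [481.9 184.3 120.8]
136 [481.2 182.9 126.1] [482.  184.3 127.1]
142 [481.2 183.  132. ] [481.3 184.2 132.1]
148 [481.7 183.  138.1] [481.1 184.2 137.6]
154 [482.  183.  143.8] [481.5 184.2 143.3]
160 [482.1 183.  149.1] [481.1 184.1 148.2]
166 [481.9 183.  153.9] [482.  184.2 154.1]
172 [481.8 183.  158.6] [481.6 184.1 158.5]
178 [481.5 183.  163. ] [480.9 184.1 162.5]
184 [481.5 183.  167.5] [482.  184.1 168. ]
190 [482.6 183.1 172.8] [481.3 184.1 171.8]
196 [481.7 183.  176.2] [481.4 184.1 176. ]
```

The wrist depth puts the shaft axis at about (476.6,182.8), vertical, and the bore at (483.8,184.3). I'll correct for that and come down to just above the top.

Call:
carry_out([
  [[0.035,-0.003,0.018,0,0,0],[0.035,-0.003,0.018,0,0,0],[0.035,-0.003,0.018,0,0,0],[0.035,-0.003,0.018,0,0,0]],
])

```text
clock: 9.73
eef_pos: [489.0, 184.4, 219.0]
tcp_rot: [3.138, 0.609, 0.07]
contact_force: [-0.3, 0.0, -0.3]
opening: 0.222
```

```bash
cat > al.py <<'E'
from h import *
s=sense(); X,Y,Z=s["eef_pos"]
print("tcp",s["eef_pos"].round(1),np.degrees(s["tcp_rot"]).round(2),"F",s["contact_force"].round(1),"tipz",round(Z-141.8,1))
f=optics.grab_frame("wrist"); save("al_%d.png"%int(s["clock"]*100),f["img"]); C=cloud(f,True)
im=f["img"][60:180,220:340]; save("al_c.png",cv2.resize(im,None,fx=5,fy=5,interpolation=cv2.INTER_CUBIC))
P=C.reshape(-1,3); P=P[~np.isnan(P[:,0])]
m=(abs(P[:,0]-X)<20)&(abs(P[:,1]-Y)<12)&(P[:,2]<Z-40)&(P[:,2]>max(Z-141,76)); Q=P[m]
# near surface ridge: circle fit with r=5, camera at +x
from scipy.optimize import least_squares
best=None
for x0 in (Q[:,0].max()-5,):
    o=least_squares(lambda p:np.hypot(Q[:,0]-p[0],Q[:,1]-p[1])-5,[np.median(Q[:,0])-6,np.median(Q[:,1])],loss='soft_l1')
print("axis",o.x.round(1),"res",np.median(abs(o.fun)).round(2),len(Q))
T=P[(abs(P[:,2]-71)<4)&(abs(P[:,0]-X)<60)&(abs(P[:,1]-Y)<60)]
if len(T)>50:
    # top plate points cluster nearest
    rect=cv2.minAreaRect(T[:,:2].astype(np.float32)); print("top rect",np.round(rect[0],1),np.round(rect[1],1),round(rect[2],1),len(T),"z",np.median(T[:,2]).round(1))
E
python3 al.py
```

```text
tcp [489.  184.4 219. ] [179.82  34.91   4.04] F [-0.3  0.  -0.3] tipz 77.2
axis [483.4 184.4] res 0.25 1923
top rect [483.1 184.8] [46.  44.5] 15.6 2434 z 70.2
```

View pics/al_c.png

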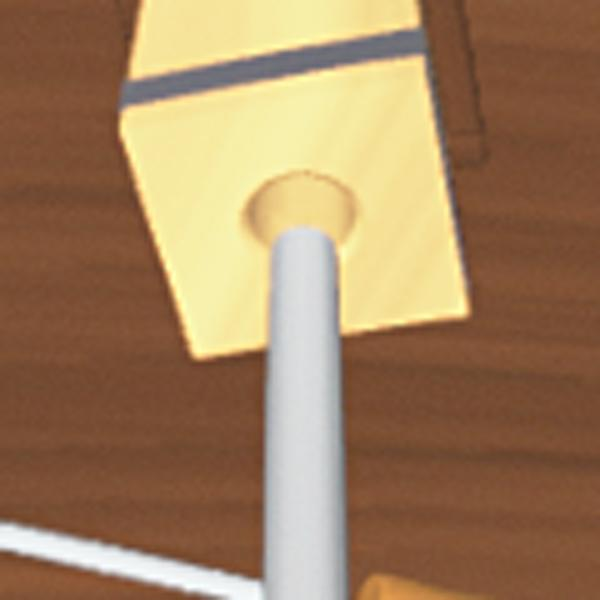

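The axis is over the bore within 0.5 mm, so I'll go in.

Call:
carry_out([
  [[0.009,0,0.013,0,0,0],[0.018,0,0.0255,0,0,0],[0.018,0,0.0255,0,0,0]],
])

```text
clock: 10.03
eef_pos: [488.6, 184.5, 205.3]
tcp_rot: [3.138, 0.61, 0.071]
contact_force: [0.4, -0.6, -1.0]
opening: 0.225
```

Call:
carry_out([
  [[0.01,0,0.014,0,0,0],[0.022,0,0.0315,0,0,0],[0.022,0,0.0315,0,0,0]],
])

```text
clock: 10.28
eef_pos: [488.5, 184.4, 189.3]
tcp_rot: [3.138, 0.611, 0.071]
contact_force: [-0.3, 0.1, -0.4]
opening: 0.224
```

Call:
carry_out([
  [[0.006,0,0.008,0,0,0],[0.006,0,0.008,0,0,0],[0.006,0,0.008,0,0,0]],
])

```text
clock: 10.53
eef_pos: [489.3, 184.6, 186.9]
tcp_rot: [3.139, 0.609, 0.071]
contact_force: [0.8, -0.9, -1.0]
opening: 0.223
```

Call:
carry_out([
  [[0.0025,0,0.0035,0,0,0],[0.0043,0,0.0061,0,0,0],[0.0043,0,0.0061,0,0,0]],
])

```text
clock: 10.78
eef_pos: [489.3, 184.6, 183.9]
tcp_rot: [3.139, 0.609, 0.071]
contact_force: [0.5, 0.5, -1.1]
opening: 0.224
```

Call:
carry_out([
  [[0.0025,0,0.0035,0,0,0],[0.0043,0,0.0061,0,0,0],[0.0043,0,0.0061,0,0,0]],
])

```text
clock: 11.03
eef_pos: [489.3, 184.6, 180.8]
tcp_rot: [3.139, 0.609, 0.071]
contact_force: [-0.7, 0.7, -0.5]
opening: 0.225
```

Call:
carry_out([
  [[0.0025,0,0.0035,0,0,0],[0.0043,0,0.0061,0,0,0],[0.0043,0,0.0061,0,0,0]],
])

```text
clock: 11.28
eef_pos: [489.3, 184.5, 177.8]
tcp_rot: [3.138, 0.609, 0.071]
contact_force: [0.6, 0.1, -0.9]
opening: 0.229
```

Call:
carry_out([
  [[0.0025,0,0.0035,0,0,0],[0.0043,0,0.0061,0,0,0],[0.0043,0,0.0061,0,0,0]],
])

```text
clock: 11.53
eef_pos: [489.3, 184.6, 174.8]
tcp_rot: [3.138, 0.609, 0.071]
contact_force: [0.2, 0.1, -1.1]
opening: 0.226
```

Call:
carry_out([
  [[0.0025,0,0.0035,0,0,0],[0.0043,0,0.0061,0,0,0],[0.0043,0,0.0061,0,0,0]],
])

```text
clock: 11.78
eef_pos: [489.3, 184.5, 171.8]
tcp_rot: [3.138, 0.609, 0.071]
contact_force: [-1.2, -0.3, -0.9]
opening: 0.224
```

Call:
carry_out([
  [[0.0025,0,0.0035,0,0,0],[0.0043,0,0.0061,0,0,0],[0.0043,0,0.0061,0,0,0]],
])

```text
clock: 12.03
eef_pos: [489.4, 184.5, 168.9]
tcp_rot: [3.138, 0.609, 0.071]
contact_force: [0.5, -0.1, -0.9]
opening: 0.224
```

Call:
carry_out([
  [[0.0025,0,0.0035,0,0,0],[0.0043,0,0.0061,0,0,0],[0.0043,0,0.0061,0,0,0]],
])

```text
clock: 12.28
eef_pos: [489.4, 184.5, 165.9]
tcp_rot: [3.139, 0.609, 0.071]
contact_force: [0.1, 0.5, -0.2]
opening: 0.223
```

Call:
carry_out([
  [[0.0025,0,0.0035,0,0,0],[0.0043,0,0.0061,0,0,0],[0.0043,0,0.0061,0,0,0]],
])

```text
clock: 12.53
eef_pos: [489.6, 184.7, 165.3]
tcp_rot: [3.139, 0.609, 0.071]
contact_force: [0.1, -0.8, 16.4]
opening: 0.228
```

Call:
carry_out([
  [[0.002,0,0.003,0,0,0],[0.003,0,0.004,0,0,0],[0.003,0,0.004,0,0,0]],
])

```text
clock: 12.78
eef_pos: [489.8, 184.7, 165.1]
tcp_rot: [3.139, 0.61, 0.072]
contact_force: [-0.0, -1.5, 29.0]
opening: 0.227
```

blank1 bottoms at TCP z=165.3, a depth of about 46.5 mm (deep). Raising, then on to blank2.

Call:
carry_out([
  [[-0.05,0,-0.0715,0,0,0],[-0.1,0,-0.143,0,0,0],[-0.1,0,-0.143,0,0,0],[-0.1,0,-0.143,0,0,0]],
])

```text
clock: 13.12
eef_pos: [490.5, 185.0, 232.7]
tcp_rot: [3.14, 0.604, 0.072]
contact_force: [0.0, -0.3, -1.1]
opening: 0.224
```

```bash
python3 go.py 460.6 70 228 180 34.9 4.1
```

```text
[-0.0716, 0.2814, 0.0641] [0.0017, -0.0045, -0.0] rows t 2.9 r 0.0
```

Call:
carry_out([
  [[-0.072,0.281,0.06,0,0,0],[-0.072,0.281,0.06,0,0,0],[-0.072,0.281,0.06,0,0,0],[-0.072,0.281,0.06,0,0,0],[-0.072,0.281,0.06,0,0,0]],
])

```text
clock: 13.53
eef_pos: [459.5, 68.7, 227.1]
tcp_rot: [3.139, 0.61, 0.068]
contact_force: [-0.9, -1.0, 0.1]
opening: 0.223
```

```bash
python3 al.py
```

```text
tcp [459.5  68.7 227.1] [179.83  34.98   3.92] F [-0.9 -1.   0.1] tipz 85.3
axis [453.8  68.6] res 0.24 1915
top rect [454.6  70.6] [44.5 45.8] 88.2 2383 z 70.1
```

View pics/al_c.png

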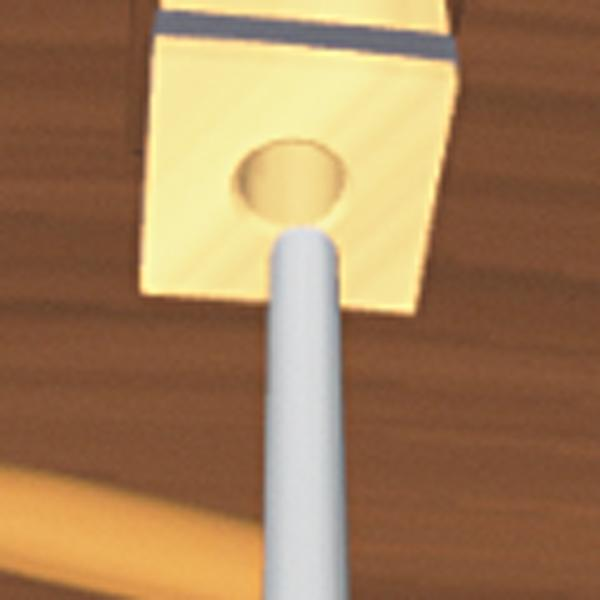

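Offset is +0.8 mm in x and +2.0 mm in y. I'll correct that and enter.

Call:
carry_out([
  [[0.009,-0.005,0.009,0,0,0],[0.009,-0.005,0.009,0,0,0],[0.009,-0.005,0.009,0,0,0],[0.009,-0.005,0.009,0,0,0]],
])

```text
clock: 13.92
eef_pos: [461.2, 72.7, 222.7]
tcp_rot: [3.139, 0.609, 0.072]
contact_force: [0.4, -0.3, -0.9]
opening: 0.224
```

```bash
python3 al.py
```

```text
tcp [461.2  72.7 222.7] [179.83  34.9    4.13] F [ 0.4 -0.3 -0.9] tipz 80.9
axis [455.5  72.6] res 0.25 1920
top rect [454.5  70.7] [44.4 45.4] 88.0 2355 z 70.1
```

Call:
carry_out([
  [[0.007,0.0045,0.014,0,0,0],[0.007,0.0045,0.014,0,0,0],[0.007,0.0045,0.014,0,0,0],[0.007,0.0045,0.014,0,0,0]],
])

```text
clock: 14.3
eef_pos: [460.3, 70.1, 216.7]
tcp_rot: [3.139, 0.609, 0.071]
contact_force: [0.3, 1.2, -1.2]
opening: 0.225
```

```bash
python3 al.py
```

```text
tcp [460.3  70.1 216.7] [179.83  34.89   4.06] F [ 0.3  1.2 -1.2] tipz 74.9
axis [454.7  70. ] res 0.24 1921
top rect [454.5  70.6] [44.4 46.4] 88.4 2460 z 70.1
```

View pics/al_c.png

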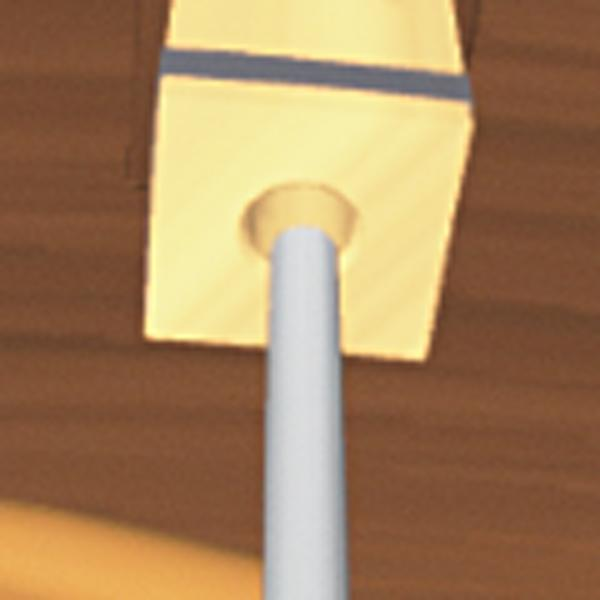

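Centred. Lowering.

Call:
carry_out([
  [[0.012,0,0.017,0,0,0],[0.026,0,0.037,0,0,0],[0.04,0,0.0574,0,0,0],[0.04,0,0.0574,0,0,0],[0.04,0,0.0574,0,0,0]],
])

```text
clock: 14.77
eef_pos: [459.8, 69.9, 187.9]
tcp_rot: [3.138, 0.611, 0.071]
contact_force: [-0.4, -0.3, -1.4]
opening: 0.224
```

Call:
carry_out([
  [[0.0025,0,0.0035,0,0,0],[0.0043,0,0.0061,0,0,0],[0.0043,0,0.0061,0,0,0]],
])

```text
clock: 15.02
eef_pos: [460.4, 70.0, 185.8]
tcp_rot: [3.139, 0.609, 0.071]
contact_force: [-1.2, -0.0, -0.6]
opening: 0.224
```

Call:
carry_out([
  [[0.0025,0,0.0035,0,0,0],[0.0043,0,0.0061,0,0,0],[0.0043,0,0.0061,0,0,0]],
])

```text
clock: 15.27
eef_pos: [460.3, 70.0, 182.7]
tcp_rot: [3.139, 0.609, 0.071]
contact_force: [-0.8, -0.1, -0.2]
opening: 0.223
```

Call:
carry_out([
  [[0.0025,0,0.0035,0,0,0],[0.0043,0,0.0061,0,0,0],[0.0043,0,0.0061,0,0,0]],
])

```text
clock: 15.52
eef_pos: [460.3, 70.0, 179.6]
tcp_rot: [3.139, 0.609, 0.071]
contact_force: [-0.3, 0.5, -0.7]
opening: 0.227
```

Call:
carry_out([
  [[0.0025,0,0.0035,0,0,0],[0.0043,0,0.0061,0,0,0],[0.0043,0,0.0061,0,0,0]],
])

```text
clock: 15.77
eef_pos: [460.3, 70.0, 176.6]
tcp_rot: [3.139, 0.609, 0.071]
contact_force: [-0.4, 0.0, 0.0]
opening: 0.228
```

Call:
carry_out([
  [[0.0025,0,0.0035,0,0,0],[0.0043,0,0.0061,0,0,0],[0.0043,0,0.0061,0,0,0]],
])

```text
clock: 16.02
eef_pos: [460.3, 70.0, 173.6]
tcp_rot: [3.139, 0.609, 0.071]
contact_force: [0.6, -0.5, -0.9]
opening: 0.223
```

Call:
carry_out([
  [[0.0025,0,0.0035,0,0,0],[0.0043,0,0.0061,0,0,0],[0.0043,0,0.0061,0,0,0]],
])

```text
clock: 16.27
eef_pos: [460.3, 70.0, 170.7]
tcp_rot: [3.139, 0.609, 0.071]
contact_force: [0.3, -0.1, -0.3]
opening: 0.227
```

Call:
carry_out([
  [[0.0025,0,0.0035,0,0,0],[0.0043,0,0.0061,0,0,0],[0.0043,0,0.0061,0,0,0]],
])

```text
clock: 16.52
eef_pos: [460.4, 70.0, 167.7]
tcp_rot: [3.139, 0.609, 0.071]
contact_force: [0.6, 0.9, -0.8]
opening: 0.227
```

Call:
carry_out([
  [[0.0025,0,0.0035,0,0,0],[0.0043,0,0.0061,0,0,0],[0.0043,0,0.0061,0,0,0]],
])

```text
clock: 16.77
eef_pos: [460.3, 70.0, 164.7]
tcp_rot: [3.139, 0.609, 0.071]
contact_force: [-0.0, -0.9, -1.1]
opening: 0.227
```

Call:
carry_out([
  [[0.0025,0,0.0035,0,0,0],[0.0043,0,0.0061,0,0,0],[0.0043,0,0.0061,0,0,0]],
])

```text
clock: 17.02
eef_pos: [460.7, 70.0, 164.1]
tcp_rot: [3.139, 0.609, 0.071]
contact_force: [0.9, -0.6, 17.8]
opening: 0.221
```

blank2 bottoms at TCP z=164.2, a depth of about 47.6 mm (deep). On to blank3.

Call:
carry_out([
  [[-0.05,0,-0.0715,0,0,0],[-0.094,0,-0.134,0,0,0],[-0.094,0,-0.134,0,0,0],[-0.094,0,-0.134,0,0,0]],
])

```text
clock: 17.35
eef_pos: [461.2, 70.2, 228.6]
tcp_rot: [3.139, 0.605, 0.071]
contact_force: [0.4, 0.4, -1.2]
opening: 0.227
```

```bash
python3 go.py 457 -60 225 180 34.9 4.1
```

```text
[-0.0224, 0.3239, 0.0274] [0.0023, -0.004, -0.0004] rows t 3.1 r 0.0
```

Call:
carry_out([
  [[-0.022,0.324,0.022,0,0,0],[-0.022,0.324,0.022,0,0,0],[-0.022,0.324,0.022,0,0,0],[-0.022,0.324,0.022,0,0,0],[-0.022,0.324,0.022,0,0,0]],
])

```text
clock: 17.77
eef_pos: [456.7, -61.9, 224.4]
tcp_rot: [3.139, 0.61, 0.068]
contact_force: [-0.1, -0.4, -0.8]
opening: 0.223
```

Call:
carry_out([
  [[0,0,0,0,0,0],[0,0,0,0,0,0],[0,0,0,0,0,0]],
])

```text
clock: 18.02
eef_pos: [457.4, -58.9, 225.2]
tcp_rot: [3.139, 0.609, 0.073]
contact_force: [-0.1, 0.2, -0.5]
opening: 0.228
```

```bash
python3 al.py
```

```text
tcp [457.4 -58.9 225.2] [179.86  34.9    4.16] F [-0.1  0.2 -0.5] tipz 83.4
axis [451.8 -58.9] res 0.26 1930
top rect [451.7 -59.5] [45.  44.6] 1.5 2342 z 70.1
```

View pics/al_c.png

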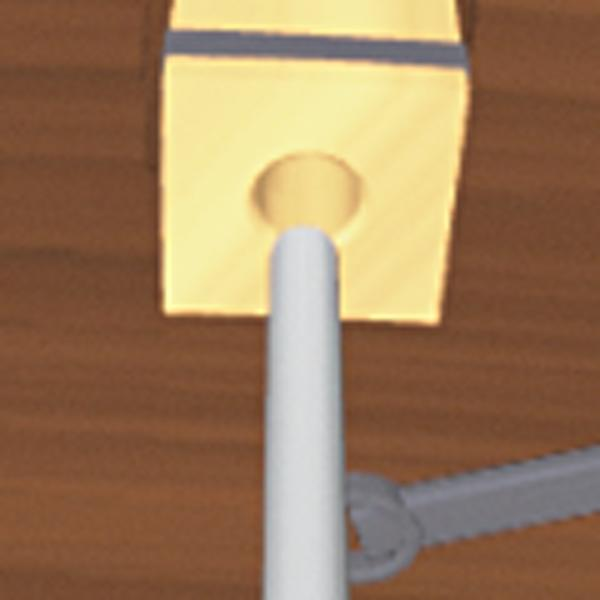

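Centred within 0.6 mm; lowering to just short of the shallowest bottom.

Call:
carry_out([
  [[0.015,0.0015,0.021,0,0,0],[0.027,0.0015,0.039,0,0,0],[0.039,0.0015,0.056,0,0,0],[0.0516,0.0015,0.0738,0,0,0],[0.0516,0.0015,0.0738,0,0,0]],
])

```text
clock: 18.48
eef_pos: [456.6, -60.5, 187.5]
tcp_rot: [3.139, 0.612, 0.071]
contact_force: [-1.7, 0.8, -0.3]
opening: 0.219
```

Call:
carry_out([
  [[0.0025,0,0.0035,0,0,0],[0.0043,0,0.0061,0,0,0],[0.0043,0,0.0061,0,0,0]],
])

```text
clock: 18.73
eef_pos: [457.6, -60.8, 186.5]
tcp_rot: [3.139, 0.609, 0.071]
contact_force: [0.3, 0.8, -1.0]
opening: 0.226
```

Call:
carry_out([
  [[0.0025,0,0.0035,0,0,0],[0.0043,0,0.0061,0,0,0],[0.0043,0,0.0061,0,0,0]],
])

```text
clock: 18.98
eef_pos: [457.6, -60.8, 183.5]
tcp_rot: [3.139, 0.609, 0.071]
contact_force: [0.0, 0.9, -0.9]
opening: 0.228
```

Call:
carry_out([
  [[0.0025,-0.003,0.0035,0,0,0],[0.0043,-0.003,0.0061,0,0,0],[0.0043,-0.003,0.0061,0,0,0]],
])

```text
clock: 19.23
eef_pos: [457.4, -59.5, 180.4]
tcp_rot: [3.139, 0.609, 0.071]
contact_force: [-0.5, -0.9, -1.7]
opening: 0.224
```

Call:
carry_out([
  [[0.0025,0,0.0035,0,0,0],[0.0043,0,0.0061,0,0,0],[0.0043,0,0.0061,0,0,0]],
])

```text
clock: 19.48
eef_pos: [457.4, -59.5, 177.3]
tcp_rot: [3.139, 0.609, 0.071]
contact_force: [-0.2, 0.1, -2.0]
opening: 0.222
```

Call:
carry_out([
  [[0.0025,0,0.0035,0,0,0],[0.0043,0,0.0061,0,0,0],[0.0043,0,0.0061,0,0,0]],
])

```text
clock: 19.73
eef_pos: [457.7, -59.6, 175.4]
tcp_rot: [3.138, 0.609, 0.071]
contact_force: [1.1, 0.0, 7.3]
opening: 0.224
```

Call:
carry_out([
  [[0.0025,0,0.0035,0,0,0],[0.0043,0,0.0061,0,0,0],[0.0043,0,0.0061,0,0,0]],
])

```text
clock: 19.98
eef_pos: [457.9, -59.7, 175.1]
tcp_rot: [3.138, 0.61, 0.071]
contact_force: [0.0, 0.1, 30.0]
opening: 0.223
```

blank3 bottoms at TCP z=175.4, a depth of about 36.4 mm (shallow). On to blank4.

Call:
carry_out([
  [[-0.04,0,-0.0573,0,0,0],[-0.083,0,-0.118,0,0,0],[-0.083,0,-0.118,0,0,0],[-0.083,0,-0.118,0,0,0]],
])

```text
clock: 20.32
eef_pos: [458.2, -59.5, 230.4]
tcp_rot: [3.138, 0.605, 0.071]
contact_force: [-0.9, 0.5, -0.7]
opening: 0.222
```

```bash
python3 go.py 513 -186.3 225 180 34.9 4.1
```

```text
[0.1018, 0.326, -0.0528] [0.0029, -0.0037, -0.0008] rows t 3.3 r 0.0
```

Call:
carry_out([
  [[0.101,0.326,-0.056,0,0,0],[0.101,0.326,-0.056,0,0,0],[0.101,0.326,-0.056,0,0,0],[0.101,0.326,-0.056,0,0,0],[0.101,0.326,-0.056,0,0,0]],
])

```text
clock: 20.73
eef_pos: [513.0, -189.0, 223.1]
tcp_rot: [3.138, 0.61, 0.068]
contact_force: [-0.5, 0.1, -1.0]
opening: 0.226
```

Call:
carry_out([
  [[0,0,0,0,0,0],[0,0,0,0,0,0],[0,0,0,0,0,0],[0,0,0,0,0,0]],
])

```text
clock: 21.07
eef_pos: [512.3, -185.1, 224.9]
tcp_rot: [3.139, 0.609, 0.072]
contact_force: [-0.8, -0.7, -1.0]
opening: 0.223
```

```bash
python3 al.py
```

```text
tcp [ 512.3 -185.1  224.9] [179.85  34.89   4.14] F [-0.8 -0.7 -1. ] tipz 83.1
axis [ 506.7 -185.1] res 0.24 1924
top rect [ 507.5 -186.6] [44.7 45.2] 78.8 2377 z 70.1
```

View pics/al_c.png

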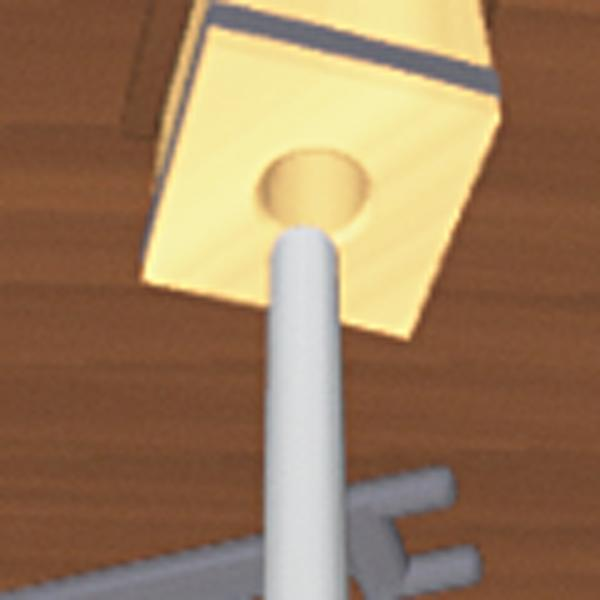

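Call:
carry_out([
  [[0.012,0.002,0.0145,0,0,0],[0.012,0.002,0.0145,0,0,0],[0.012,0.002,0.0145,0,0,0],[0.012,0.002,0.0145,0,0,0]],
])

```text
clock: 21.45
eef_pos: [513.2, -186.8, 217.3]
tcp_rot: [3.139, 0.609, 0.071]
contact_force: [0.7, 0.1, -0.9]
opening: 0.225
```

```bash
python3 al.py
```

```text
tcp [ 513.2 -186.8  217.3] [179.83  34.89   4.07] F [ 0.7  0.1 -0.9] tipz 75.5
axis [ 507.6 -186.8] res 0.24 1926
top rect [ 507.3 -186.5] [44.6 45.4] 79.1 2435 z 70.2
```

Centred. Going down 28 mm, then in 3 mm steps.

Call:
carry_out([
  [[0.012,0,0.017,0,0,0],[0.026,0,0.037,0,0,0],[0.04,0,0.0574,0,0,0],[0.04,0,0.0574,0,0,0],[0.04,0,0.0574,0,0,0]],
])

```text
clock: 21.92
eef_pos: [512.7, -186.9, 188.4]
tcp_rot: [3.139, 0.611, 0.071]
contact_force: [0.1, 0.5, -0.4]
opening: 0.223
```

Call:
carry_out([
  [[0.0025,0,0.0035,0,0,0],[0.0043,0,0.0061,0,0,0],[0.0043,0,0.0061,0,0,0]],
])

```text
clock: 22.17
eef_pos: [513.4, -187.1, 186.4]
tcp_rot: [3.139, 0.609, 0.071]
contact_force: [0.6, 1.0, -1.3]
opening: 0.225
```

Call:
carry_out([
  [[0.0025,0,0.0035,0,0,0],[0.0043,0,0.0061,0,0,0],[0.0043,0,0.0061,0,0,0]],
])

```text
clock: 22.42
eef_pos: [513.4, -187.1, 183.6]
tcp_rot: [3.138, 0.609, 0.071]
contact_force: [-0.4, -0.2, -0.1]
opening: 0.227
```

Call:
carry_out([
  [[0.0025,0,0.0035,0,0,0],[0.0043,0,0.0061,0,0,0],[0.0043,0,0.0061,0,0,0]],
])

```text
clock: 22.67
eef_pos: [513.6, -187.2, 183.4]
tcp_rot: [3.137, 0.609, 0.07]
contact_force: [0.6, 0.9, 20.8]
opening: 0.224
```

Call:
carry_out([
  [[0.0025,0,0.0035,0,0,0],[0.0043,0,0.0061,0,0,0],[0.0043,0,0.0061,0,0,0]],
])

```text
clock: 22.92
eef_pos: [513.8, -187.3, 183.1]
tcp_rot: [3.137, 0.609, 0.069]
contact_force: [0.1, 2.8, 39.3]
opening: 0.225
```

blank4 bottoms at TCP z=183.4, a depth of about 28.4 mm (shallow). Next the cup.

Call:
carry_out([
  [[-0.04,0,-0.0573,0,0,0],[-0.08,0,-0.114,0,0,0],[-0.11,0,-0.157,0,0,0],[-0.11,0,-0.157,0,0,0]],
])

```text
clock: 23.25
eef_pos: [514.7, -187.3, 258.3]
tcp_rot: [3.136, 0.603, 0.069]
contact_force: [0.2, -0.7, -0.8]
opening: 0.224
```

```bash
python3 go.py 679.5 -96.5 252 180 34.9 4.1
```

```text
[0.3605, -0.1967, -0.2301] [0.0042, -0.0059, -0.0017] rows t 4.5 r 0.1
```

Call:
carry_out([
  [[0.36,-0.197,-0.234,0,0,0],[0.36,-0.197,-0.234,0,0,0],[0.36,-0.197,-0.234,0,0,0],[0.36,-0.197,-0.234,0,0,0],[0.36,-0.197,-0.234,0,0,0]],
])

```text
clock: 23.67
eef_pos: [681.3, -93.2, 246.6]
tcp_rot: [3.14, 0.608, 0.073]
contact_force: [0.2, -0.5, -2.3]
opening: 0.221
```

Call:
carry_out([
  [[0,0,0,0,0,0],[0,0,0,0,0,0],[0,0,0,0,0,0],[0,0,0,0,0,0]],
])

```text
clock: 24.0
eef_pos: [677.7, -96.6, 248.2]
tcp_rot: [3.138, 0.61, 0.07]
contact_force: [-0.5, 0.3, 0.1]
opening: 0.229
```

```bash
python3 al.py; python3 - <<'E'
from h import *
f=optics.grab_frame("wrist"); C=cloud(f,True); P=C.reshape(-1,3); P=P[~np.isnan(P[:,0])]
Q=P[(abs(P[:,2]-85)<3)&(abs(P[:,0]-674)<40)&(abs(P[:,1]+97)<40)]
print(len(Q),cv2.minEnclosingCircle(Q[:,:2].astype(np.float32)), np.median(Q[:,2]))
from scipy.optimize import least_squares
o=least_squares(lambda p:np.hypot(Q[:,0]-p[0],Q[:,1]-p[1])-17,[674,-97],loss='soft_l1');print(o.x)
E
```

```text
tcp [677.7 -96.6 248.2] [179.82  34.93   4.01] F [-0.5  0.3  0.1] tipz 106.4
axis [672.1 -96.6] res 0.24 1925
top rect [678.3 -97. ] [35. 34.] 40.4 391 z 70.9
668 ((675.7069702148438, -96.85028076171875), 19.399930953979492) 84.78565051050253
[676.68098864 -96.61177072]
```

View pics/al_c.png

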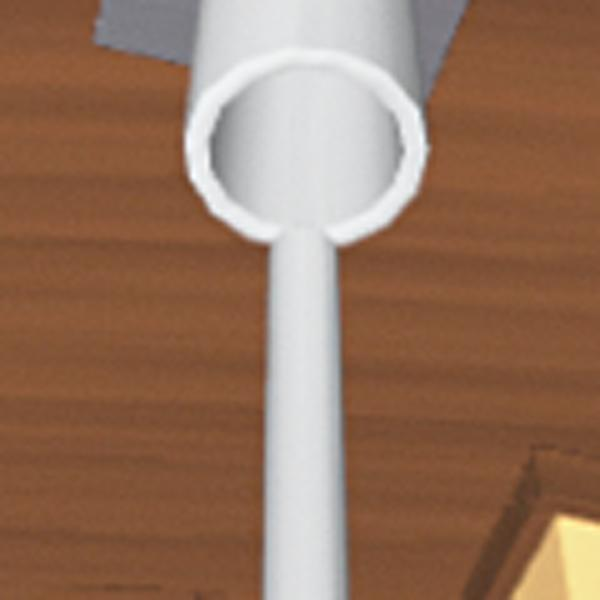

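Call:
carry_out([
  [[0.049,0,0.057,0,0,0],[0.049,0,0.057,0,0,0],[0.049,0,0.057,0,0,0],[0.049,0,0.057,0,0,0]],
])

```text
clock: 24.43
eef_pos: [681.3, -96.0, 219.4]
tcp_rot: [3.139, 0.609, 0.07]
contact_force: [0.4, 0.2, -0.1]
opening: 0.229
```

```bash
python3 al.py
```

```text
tcp [681.3 -96.  219.4] [179.83  34.9    4.04] F [ 0.4  0.2 -0.1] tipz 77.6
axis [675.9 -96.1] res 0.35 2401
top rect [678.5 -97.3] [34.9 33.8] 33.2 421 z 71.1
```

View pics/al_c.png

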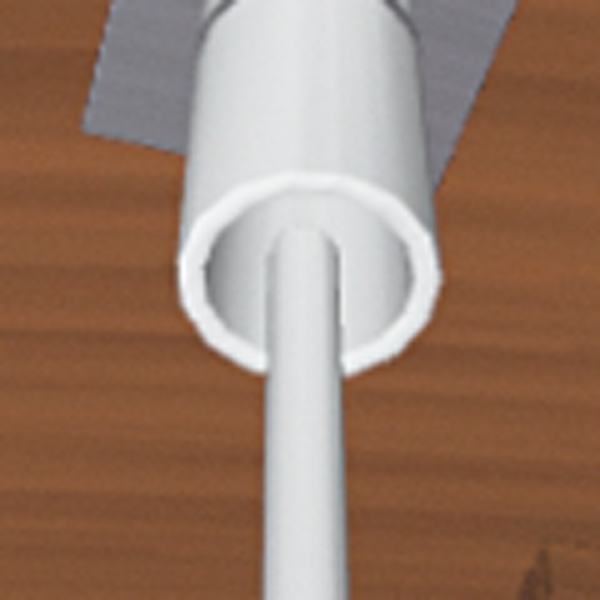

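The tip is inside the cup and centred. Lowering.

Call:
carry_out([
  [[0.034,0,0.048,0,0,0],[0.067,0,0.096,0,0,0],[0.096,0,0.137,0,0,0],[0.096,0,0.137,0,0,0],[0.096,0,0.137,0,0,0]],
])

```text
clock: 24.9
eef_pos: [681.6, -95.9, 152.0]
tcp_rot: [3.139, 0.61, 0.071]
contact_force: [1.0, -0.3, 0.1]
opening: 0.224
```

Call:
carry_out([
  [[0.003,0,0.004,0,0,0],[0.003,0,0.004,0,0,0],[0.003,0,0.004,0,0,0]],
])

```text
clock: 25.15
eef_pos: [682.6, -95.9, 151.2]
tcp_rot: [3.138, 0.606, 0.071]
contact_force: [-0.2, 0.4, -0.2]
opening: 0.226
```

Call:
carry_out([
  [[0.003,0,0.004,0,0,0],[0.003,0,0.004,0,0,0],[0.003,0,0.004,0,0,0]],
])

```text
clock: 25.4
eef_pos: [682.0, -95.8, 147.9]
tcp_rot: [3.139, 0.608, 0.071]
contact_force: [-0.1, -0.2, -1.2]
opening: 0.222
```

Call:
carry_out([
  [[0.0025,0,0.0035,0,0,0],[0.0025,0,0.0035,0,0,0],[0.0025,0,0.0035,0,0,0]],
])

```text
clock: 25.65
eef_pos: [682.2, -95.9, 146.9]
tcp_rot: [3.138, 0.608, 0.071]
contact_force: [0.3, 0.5, 6.1]
opening: 0.226
```

```bash
python3 st.py
```

```text
tcp [682.22 -95.87 146.86] [179.81  34.85   4.05] F [0.31 0.53 6.13] T [-0.02  0.18 -0.01] op 0.226 t 25.65
```

The cup floor is touched at 146.9, which is 5 mm + 141.9, so the rod hasn't slipped and the readings stand. Releasing.

Call:
carry_out([
  [[0,0,0,0,0,0],[0,0,0,0,0,0],[0,0,0,0,0,0],[0,0,0,0,0,0],[0,0,0,0,0,0]],
], hand=0.5)

```text
clock: 26.07
eef_pos: [681.9, -95.8, 145.7]
tcp_rot: [3.139, 0.609, 0.071]
contact_force: [-1.0, 0.6, -0.5]
opening: 0.501
```

```bash
python3 - <<'E'
from h import *
f=optics.grab_frame("wrist"); save("rel.png",f["img"]); f=optics.grab_frame("scene"); save("rels.png",f["img"][200:350,180:380].repeat(3,0).repeat(3,1))
E
python3 st.py
```

```text
tcp [681.95 -95.84 145.75] [179.83  34.89   4.06] F [ 0.13  0.39 -0.64] T [ 0.   -0.25  0.08] op 0.5 t 26.1667
```

View pics/rel.png

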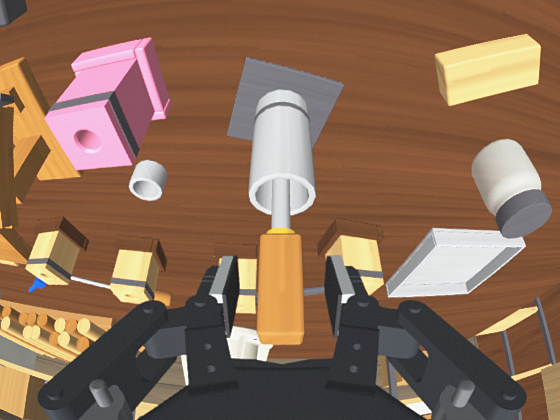

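View pics/rels.png

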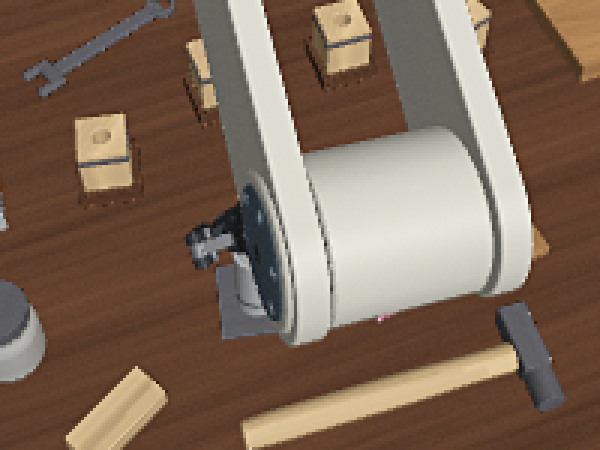

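The rod stands in the cup, free between the jaws (grip at (280,290)). Backing straight out along the tool axis.

Call:
carry_out([
  [[0,0,-0.05,0,0,0],[0,0,-0.1,0,0,0],[0,0,-0.18,0,0,0],[0,0,-0.26,0,0,0],[0,0,-0.35,0,0,0]],
])

```text
clock: 26.58
eef_pos: [761.9, -89.7, 261.6]
tcp_rot: [3.139, 0.61, 0.071]
contact_force: [1.5, -0.7, -0.8]
opening: 0.499
```

```bash
python3 st.py; python3 go.py 620 -96 340 180 0 4
```

```text
tcp [761.91 -89.7  261.59] [179.84  34.94   4.06] F [ 1.53 -0.72 -0.78] T [-0.01 -0.24  0.02] op 0.499 t 26.5833
[-0.4033, -0.0095, 0.0426] [0.0028, 0.5824, 0.0018] rows t 3.9 r 4.9
```

Call:
carry_out([
  [[-0.1,0,-0.07,0,0.1,0],[-0.403,-0.01,0.043,0.003,0.58,0],[-0.403,-0.01,0.043,0.003,0.58,0],[-0.403,-0.01,0.043,0.003,0.58,0],[-0.403,-0.01,0.043,0.003,0.58,0]],
], hand=0)

```text
clock: 27.0
eef_pos: [619.2, -95.8, 338.8]
tcp_rot: [3.141, 0.076, 0.072]
contact_force: [0.3, -1.1, 1.3]
opening: 1.002
```

```bash
python3 st.py; python3 go.py 430 0 340 180 0 0
```

```text
tcp [619.23 -95.83 338.75] [179.98   4.38   4.13] F [ 0.26 -1.08  1.34] T [ 0.01 -0.05  0.02] op 1.002 t 27.0
[-0.4535, -0.273, 0.0315] [0.003, 0.073, 0.0687] rows t 5.1 r 0.8
```

Call:
carry_out([
  [[-0.453,-0.273,0.03,0.003,0.07,0.068],[-0.453,-0.273,0.03,0.003,0.07,0.068],[-0.453,-0.273,0.03,0.003,0.07,0.068],[-0.453,-0.273,0.03,0.003,0.07,0.068],[-0.453,-0.273,0.03,0.003,0.07,0.068]],
])

```text
clock: 27.42
eef_pos: [432.0, -1.2, 341.7]
tcp_rot: [-3.141, 0.008, 0.0]
contact_force: [0.3, 0.3, 0.5]
opening: 1.002
```

Call:
carry_out([
  [[0,0,0,0,0,0],[0,0,0,0,0,0],[0,0,0,0,0,0]],
])

```text
clock: 27.67
eef_pos: [434.7, -1.6, 342.2]
tcp_rot: [3.141, 0.007, 0.001]
contact_force: [-0.0, 0.2, 0.6]
opening: 0.998
```

```bash
cat > bl.py <<'E'
from h import *
import sys
print(sense()["eef_pos"].round(1),sense()["clock"])
fn=sys.argv[1]
def tray(P,ref,name):
    for zlo,zhi in ((20,28),):
        Q=P[(P[:,2]>zlo)&(P[:,2]<zhi)&(abs(P[:,0]-ref[0])<105)&(abs(P[:,1]-ref[1])<105)]
        if len(Q)>30:
            r=cv2.minAreaRect(Q[:,:2].astype(np.float32)); print(name,"rim",np.round(r[0],1),np.round(r[1],1),round(r[2],1),len(Q))
for n in sys.argv[2:]:
    f=optics.grab_frame(n); save(fn+"_"+n+".png",f["img"]); C=cloud(f,n=="wrist"); 
    P=C.reshape(-1,3); P=P[~np.isnan(P[:,0])]
    Q=P[(abs(P[:,2]-71)<3.5)&(P[:,0]>330)&(P[:,0]<600)&(abs(P[:,1])<460)]
    # cluster on 1mm grid
    g=np.zeros((300,960),np.uint8); g[(Q[:,0]-330).astype(int),(Q[:,1]+470).astype(int)]=255
    g=cv2.morphologyEx(g,cv2.MORPH_CLOSE,np.ones((9,9)))
    k,l=cv2.connectedComponents(g)
    lab=l[(Q[:,0]-330).astype(int),(Q[:,1]+470).astype(int)]
    for i in range(1,k):
        q=Q[lab==i]
        if len(q)<40: continue
        r=cv2.minAreaRect(q[:,:2].astype(np.float32)); print(n,np.round(r[0],1),np.round(r[1],1),round(r[2],1),len(q),"z",np.median(q[:,2]).round(1))
    tray(P,(445,-367),"plain"); tray(P,(482,369),"handled")
E
python3 bl.py b wrist top scene
```

```text
[434.7  -1.6 342.2] 27.6667
wrist [451.3 -59.7] [44.4 44.1] 1.0 1130 z 70.3
wrist [454.3  70.6] [44.6 45.6] 90.0 1120 z 70.1
wrist [483.2 184.5] [44.6 45.4] 16.7 938 z 69.9
wrist [ 507.7 -186.4] [45.7 44.8] 79.0 965 z 70.4
plain rim [ 445.1 -366.7] [163.  160.7] 88.4 942
handled rim [483.7 368.2] [196.  162.3] 0.4 1729
top [483.7 182.3] [44.1 44. ] 15.7 197 z 70.5
top [ 505.3 -198.3] [24.7 44. ] 78.1 111 z 70.8
plain rim [ 444.3 -368.3] [161.4 159.9] 88.0 337
handled rim [484.5 365.2] [162.5 194.3] 89.6 641
scene [451.6 -58.6] [48.1 43.9] 1.0 165 z 70.6
scene [453.3  71.8] [45.6 46.1] 87.7 151 z 70.1
scene [482.6 185.5] [45.3 46.4] 16.4 157 z 70.2
scene [ 506.8 -185.8] [44.1 47.4] 76.5 198 z 70.1
plain rim [ 443.4 -364.9] [160.6 164.2] 88.2 364
handled rim [484.2 369.2] [196.8 163. ] 0.1 530
```

View pics/b_wrist.png

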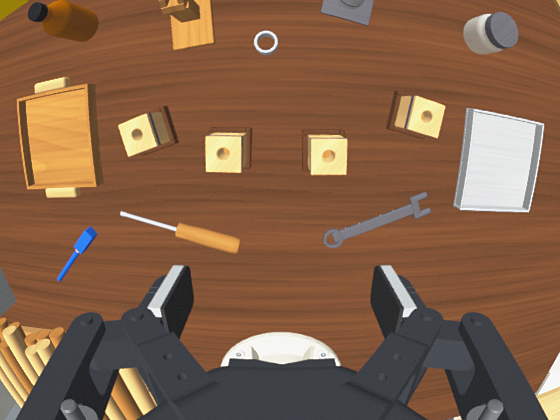

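View pics/b_scene.png

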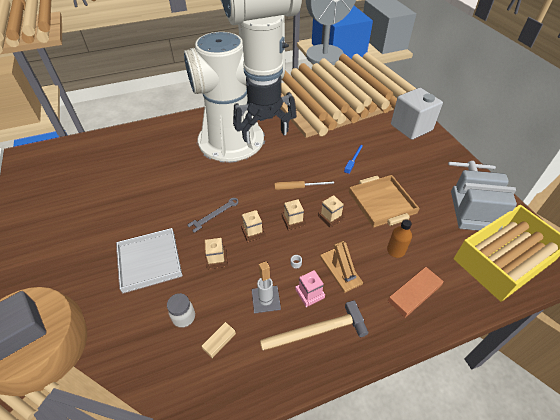

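All four blanks are unmoved. The rod stands upright in the cup at (265,280) in the scene view. Starting with blank1 for the handled tray.

```bash
python3 go.py 483.2 184.5 135 180 0 16.5
```

```text
[0.1246, -0.4663, 0.5153] [-0.0011, 0.0081, -0.2747] rows t 6.8 r 2.3
```

Call:
carry_out([
  [[0.1246,-0.466,0.51,0,0.007,-0.274],[0.1246,-0.466,0.51,0,0.007,-0.274],[0.1246,-0.466,0.51,0,0.007,-0.274],[0.1246,-0.466,0.51,0,0.007,-0.274],[0.1246,-0.466,0.51,0,0.007,-0.274]],
])

```text
clock: 28.23
eef_pos: [470.7, 137.7, 188.2]
tcp_rot: [-3.14, 0.001, 0.287]
contact_force: [1.0, -0.0, 0.9]
opening: 1.003
```

```bash
python3 go.py 483.2 184.5 130 180 0 16.5
```

```text
[0.0632, -0.1031, 0.1455] [-0.0013, 0.0009, -0.001] rows t 1.8 r 0.0
```

Call:
carry_out([
  [[0.063,-0.103,0.145,0,0,0],[0.063,-0.103,0.145,0,0,0],[0.063,-0.103,0.145,0,0,0],[0.063,-0.103,0.145,0,0,0],[0.063,-0.103,0.145,0,0,0]],
])

```text
clock: 28.65
eef_pos: [482.6, 183.1, 131.7]
tcp_rot: [-3.14, 0.002, 0.288]
contact_force: [-0.1, -0.3, 0.7]
opening: 0.999
```

```bash
python3 bl.py c wrist|grep " 18\| 17\|\[4"; python3 go.py 483.2 184.5 50 180 0 16.5
```

```text
[482.6 183.1 131.7] 28.65
wrist [452.1 -58.8] [44.8 47.8] 0.7 1057 z 70.4
wrist [466.7  70.3] [45.1 21.1] 87.8 757 z 70.4
wrist [483.3 185. ] [45.1 44.4] 15.9 4374 z 70.2
handled rim [484.3 368.8] [195.9 162.2] 0.4 6620
[0.0021, -0.0033, 0.2061] [-0.0013, 0.0005, -0.0009] rows t 2.0 r 0.0
```

View pics/c_wrist.png

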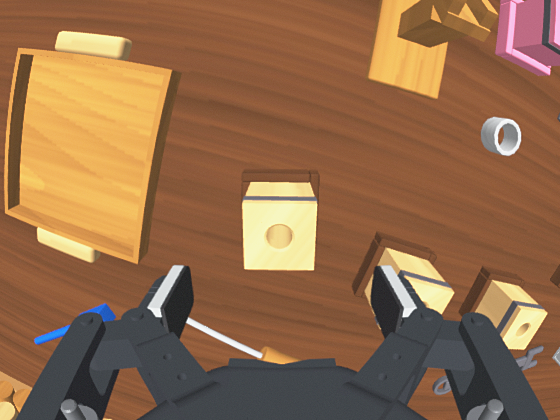

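Blank1 (bore at (279,236)) is square between the jaws; descending and gripping.

Call:
carry_out([
  [[0.002,-0.004,0.1,0,0,0],[0.002,-0.004,0.16,0,0,0],[0.002,-0.004,0.205,0,0,0],[0.002,-0.004,0.205,0,0,0],[0.002,-0.004,0.205,0,0,0]],
])

```text
clock: 29.12
eef_pos: [482.7, 184.5, 50.7]
tcp_rot: [-3.14, 0.001, 0.287]
contact_force: [0.8, -0.6, 0.4]
opening: 0.997
```

Call:
carry_out([
  [[0,0,0,0,0,0],[0,0,0,0,0,0],[0,0,0,0,0,0],[0,0,0,0,0,0],[0,0,0,0,0,0]],
], hand=1, squeeze=50)

```text
clock: 29.53
eef_pos: [483.3, 185.5, 51.4]
tcp_rot: [-3.14, -0.001, 0.288]
contact_force: [-0.0, -1.4, 9.9]
opening: 0.511
```

Call:
carry_out([
  [[0,0,0,0,0,0],[0,0,-0.05,0,0,0],[0,0,-0.13,0,0,0],[0,0,-0.2,0,0,0],[0,0,-0.2,0,0,0]],
])

```text
clock: 29.95
eef_pos: [485.3, 186.3, 135.1]
tcp_rot: [-3.14, -0.007, 0.288]
contact_force: [1.5, 0.4, -0.5]
opening: 0.509
```

```bash
python3 st.py; python3 go.py 447 368 130 180 0 0
```

```text
tcp [485.32 186.28 135.11] [-179.88   -0.39   16.49] F [ 1.5   0.42 -0.45] T [ 0.03 -0.07 -0.02] op 0.509 t 29.95
[0.037, -0.4628, 0.014] [-0.0029, -0.0062, 0.2749] rows t 4.5 r 2.3
```

Call:
carry_out([
  [[0.037,-0.463,0.01,0,0,0.275],[0.037,-0.463,0.01,0,0,0.275],[0.037,-0.463,0.01,0,0,0.275],[0.037,-0.463,0.01,0,0,0.275],[0.037,-0.463,0.01,0,0,0.275]],
])

```text
clock: 30.37
eef_pos: [443.1, 370.2, 126.1]
tcp_rot: [-3.139, 0.001, -0.0]
contact_force: [-0.0, -0.6, -2.1]
opening: 0.511
```

Call:
carry_out([
  [[0,0,0,0,0,0],[0,0,0,0,0,0],[0,0,0,0,0,0]],
])

```text
clock: 30.62
eef_pos: [443.6, 366.4, 125.7]
tcp_rot: [-3.141, 0.002, 0.001]
contact_force: [0.2, -1.2, -1.6]
opening: 0.512
```

```bash
python3 st.py; python3 bl.py d wrist|grep "hand"; python3 go.py 447 368 58 180 0 0
```

```text
tcp [443.6  366.37 125.74] [-1.7999e+02  1.2000e-01  3.0000e-02] F [ 0.24 -1.16 -1.6 ] T [-0.02 -0.02  0.  ] op 0.512 t 30.6167
handled rim [493.4 368.8] [178.5 161. ] 0.3 8032
[0.0082, -0.0052, 0.1696] [-0.0002, 0.002, -0.0005] rows t 1.6 r 0.0
```

View pics/d_wrist.png

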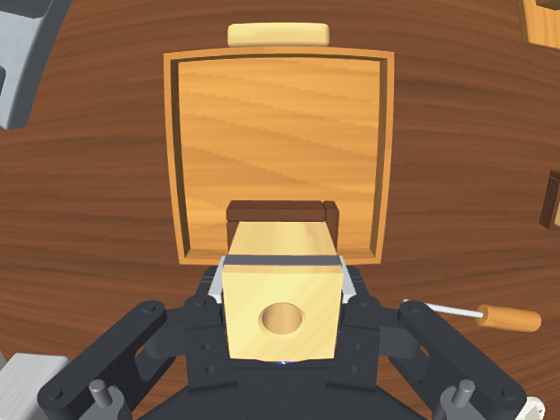

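Blank1 hangs upright over the tray. Lowering at x≈448, y≈368.

Call:
carry_out([
  [[0.01,-0.004,0.08,0,0,0],[0.01,-0.004,0.13,0,0,0],[0.01,-0.004,0.162,0,0,0],[0.01,-0.004,0.162,0,0,0],[0.01,-0.004,0.162,0,0,0]],
])

```text
clock: 31.08
eef_pos: [448.0, 367.6, 61.2]
tcp_rot: [-3.142, 0.003, -0.001]
contact_force: [0.2, 0.7, -0.7]
opening: 0.512
```

Call:
carry_out([
  [[0,0,0.005,0,0,0],[0,0,0.005,0,0,0],[0,0,0.005,0,0,0]],
])

```text
clock: 31.33
eef_pos: [448.6, 369.0, 60.4]
tcp_rot: [-3.139, 0.0, -0.0]
contact_force: [1.0, -0.3, -1.1]
opening: 0.513
```

Call:
carry_out([
  [[0,0,0.005,0,0,0],[0,0,0.005,0,0,0],[0,0,0.005,0,0,0]],
])

```text
clock: 31.58
eef_pos: [448.1, 368.7, 57.7]
tcp_rot: [-3.14, 0.001, -0.0]
contact_force: [-0.0, -0.0, -0.6]
opening: 0.51
```

Call:
carry_out([
  [[0,0,0.005,0,0,0],[0,0,0.005,0,0,0],[0,0,0.005,0,0,0]],
])

```text
clock: 31.83
eef_pos: [448.2, 368.9, 56.4]
tcp_rot: [-3.14, 0.001, -0.0]
contact_force: [-3.3, -3.1, 10.1]
opening: 0.508
```

Seated at 56.4, as expected. Release and retreat.

Call:
carry_out([
  [[0,0,0,0,0,0],[0,0,0,0,0,0],[0,0,0,0,0,0],[0,0,0,0,0,0],[0,0,0,0,0,0]],
], hand=0)

```text
clock: 32.25
eef_pos: [448.0, 368.6, 55.3]
tcp_rot: [-3.141, 0.001, -0.0]
contact_force: [-0.1, 0.8, 0.5]
opening: 0.999
```

Call:
carry_out([
  [[0,0,-0.1,0,0,0],[0,0,-0.2,0,0,0],[0,0,-0.3,0,0,0],[0,0,-0.3,0,0,0]],
])

```text
clock: 32.58
eef_pos: [451.4, 371.1, 182.9]
tcp_rot: [-3.134, -0.007, -0.0]
contact_force: [1.3, 1.1, 0.4]
opening: 1.0
```

```bash
python3 bl.py e wrist top scene; python3 go.py 454.5 70.5 135 180 0 0
```

```text
[451.4 371.1 182.9] 32.5833
wrist [448.4 369.1] [45.2 45.4] 89.5 686 z 73.9
wrist [447.8  92.5] [30.2  9.1] 15.8 117 z 70.1
handled rim [484.5 368.4] [196.1 161.2] 0.5 7495
top [437.1 367. ] [45.  22.2] 89.8 53 z 72.5
top [450.9 -62.3] [42.4 42.5] 89.1 200 z 70.8
top [455.2  68. ] [44.7 42.6] 89.2 201 z 70.6
top [ 507.6 -188.5] [44.6 44.2] 77.7 205 z 71.0
plain rim [ 444.4 -368.6] [162.  159.8] 88.1 325
handled rim [484.6 365.5] [160.7 194.7] 89.9 590
scene [458.1 359. ] [61.4 31.3] 45.5 48 z 70.7
scene [450.3 -58.5] [45.5 44. ] 1.6 162 z 70.5
scene [453.5  71.7] [44.5 47.3] 87.0 153 z 70.4
scene [ 505.8 -185.4] [44.2 46.3] 78.4 200 z 70.3
plain rim [ 443.5 -365.2] [160.9 163.9] 88.1 361
handled rim [485.5 369.6] [197.2 163.6] 0.4 561
[0.0161, 0.7452, 0.1006] [-0.0016, 0.0007, -0.0003] rows t 7.2 r 0.0
```

View pics/e_wrist.png

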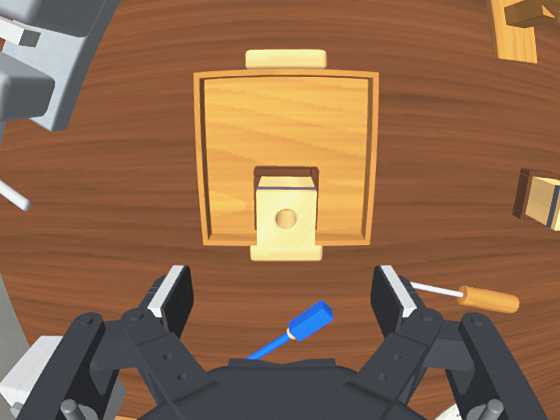

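Blank1 stands in the handled tray with the bore up, at (286,218). Next is blank2, still at (454.5,70.5).

Call:
carry_out([
  [[0.016,0.745,0,0,0,0],[0.016,0.745,0,0,0,0],[0.016,0.745,0,0,0,0],[0.016,0.745,0,0,0,0],[0.016,0.745,0,0,0,0]],
])

```text
clock: 33.15
eef_pos: [451.1, 158.2, 173.5]
tcp_rot: [-3.142, 0.004, 0.0]
contact_force: [0.5, 0.3, 0.7]
opening: 0.999
```

```bash
python3 go.py 454.5 70.5 130 180 0 0
```

```text
[0.009, 0.2193, 0.1088] [-0.0, 0.0041, 0.0005] rows t 2.3 r 0.0
```

Call:
carry_out([
  [[0.009,0.219,0.108,0,0,0],[0.009,0.219,0.108,0,0,0],[0.009,0.219,0.108,0,0,0],[0.009,0.219,0.108,0,0,0],[0.009,0.219,0.108,0,0,0]],
])

```text
clock: 33.57
eef_pos: [455.0, 72.0, 130.5]
tcp_rot: [-3.141, 0.005, -0.003]
contact_force: [0.5, 0.1, -0.2]
opening: 0.998
```

```bash
python3 bl.py f wrist|grep "\[4"; python3 go.py 454.4 70.6 50 180 0 -1
```

```text
[455.   72.  130.5] 33.5667
wrist [451.3 -59.2] [44.9 46.3] 1.3 2801 z 70.3
wrist [454.4  70.7] [44.4 45. ] 88.0 4370 z 70.2
handled rim [469.9 315.6] [ 90.2 195.7] 73.9 2507
[-0.0025, 0.0058, 0.203] [-0.001, 0.003, 0.0154] rows t 1.9 r 0.1
```

Call:
carry_out([
  [[-0.002,0.003,0.08,0,0.004,0.03],[-0.002,0.003,0.15,0,0.004,0.03],[-0.002,0.003,0.201,0,0.004,0.03],[-0.002,0.003,0.201,0,0.004,0.03],[-0.002,0.003,0.201,0,0.004,0.03]],
])

```text
clock: 34.03
eef_pos: [454.7, 72.6, 51.1]
tcp_rot: [-3.141, -0.001, -0.03]
contact_force: [-0.7, 1.1, 0.6]
opening: 0.999
```

Call:
carry_out([
  [[0,0,0,0,0,0],[0,0,0,0,0,0],[0,0,0,0,0,0],[0,0,0,0,0,0],[0,0,0,0,0,0]],
], hand=1)

```text
clock: 34.45
eef_pos: [456.1, 71.8, 52.8]
tcp_rot: [-3.14, -0.005, -0.032]
contact_force: [-1.3, 0.9, 8.0]
opening: 0.512
```

Call:
carry_out([
  [[0,0,0,0,0,0],[0,0,-0.05,0,0,0],[0,0,-0.13,0,0,0],[0,0,-0.25,0,0,0],[0,0,-0.25,0,0,0]],
])

```text
clock: 34.87
eef_pos: [457.8, 71.9, 157.2]
tcp_rot: [-3.139, -0.011, -0.032]
contact_force: [3.3, 0.4, -0.7]
opening: 0.504
```

```bash
python3 st.py; python3 go.py 522 368.5 150 180 0 0
```

```text
tcp [457.8   71.87 157.16] [-179.85   -0.61   -1.83] F [ 3.27  0.37 -0.74] T [ 0.05 -0.06  0.02] op 0.504 t 34.8667
[0.1366, -0.7463, 0.0213] [-0.0023, -0.0102, -0.0304] rows t 7.3 r 0.3
```

Call:
carry_out([
  [[0.136,-0.746,0.015,0,-0.008,-0.03],[0.136,-0.746,0.015,0,-0.008,-0.03],[0.136,-0.746,0.015,0,-0.008,-0.03],[0.136,-0.746,0.015,0,-0.008,-0.03],[0.136,-0.746,0.015,0,-0.008,-0.03]],
])

```text
clock: 35.28
eef_pos: [498.8, 277.0, 147.9]
tcp_rot: [-3.14, 0.005, -0.001]
contact_force: [0.9, -0.3, -2.3]
opening: 0.51
```

```bash
python3 st.py; python3 go.py 521.5 368.5 140 180 0 0
```

```text
tcp [498.78 276.98 147.9 ] [-1.7992e+02  2.9000e-01 -4.0000e-02] F [ 0.85 -0.26 -2.27] T [-0.01 -0.04 -0.02] op 0.51 t 35.2833
[0.0568, -0.2288, 0.0198] [-0.0014, 0.0048, -0.0006] rows t 2.3 r 0.0
```

Call:
carry_out([
  [[0.057,-0.226,0.018,0,0,0],[0.057,-0.226,0.018,0,0,0],[0.057,-0.226,0.018,0,0,0],[0.057,-0.226,0.018,0,0,0],[0.057,-0.226,0.018,0,0,0]],
])

```text
clock: 35.7
eef_pos: [520.9, 365.2, 139.9]
tcp_rot: [-3.142, 0.007, 0.001]
contact_force: [0.1, -0.6, -1.7]
opening: 0.51
```

```bash
python3 st.py; python3 bl.py g wrist|grep hand; python3 go.py 521.5 368.5 62 180 0 0
```

```text
tcp [520.86 365.24 139.87] [-1.8e+02  3.8e-01  5.0e-02] F [ 0.07 -0.64 -1.71] T [-0.03 -0.01 -0.03] op 0.51 t 35.7
handled rim [511.3 368.7] [142.3 160.6] 0.4 5655
[0.0031, -0.0104, 0.1951] [0.0, 0.0065, -0.0001] rows t 1.9 r 0.1
```

View pics/g_wrist.png

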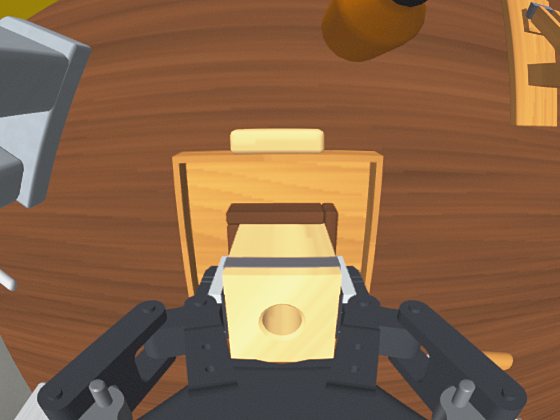

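Call:
carry_out([
  [[0.002,-0.006,0.08,0,0.004,0],[0.002,-0.006,0.15,0,0.004,0],[0.002,-0.006,0.192,0,0.004,0],[0.002,-0.006,0.192,0,0.004,0],[0.002,-0.006,0.192,0,0.004,0]],
])

```text
clock: 36.17
eef_pos: [521.4, 366.2, 63.4]
tcp_rot: [3.141, 0.003, -0.002]
contact_force: [-0.1, 0.2, -2.0]
opening: 0.506
```

Call:
carry_out([
  [[0,0,0.003,0,0,0],[0,0,0.003,0,0,0],[0,0,0.003,0,0,0]],
])

```text
clock: 36.42
eef_pos: [522.7, 368.2, 64.1]
tcp_rot: [-3.139, -0.0, -0.001]
contact_force: [-0.4, 0.1, -1.4]
opening: 0.512
```

Call:
carry_out([
  [[0,0,0.008,0,0,0],[0,0,0.01,0,0,0],[0,0,0.01,0,0,0]],
])

```text
clock: 36.67
eef_pos: [521.8, 368.0, 58.5]
tcp_rot: [-3.14, 0.001, -0.0]
contact_force: [-0.5, -0.3, -2.1]
opening: 0.511
```

Call:
carry_out([
  [[0,0,0.006,0,0,0],[0,0,0.006,0,0,0],[0,0,0.006,0,0,0]],
])

```text
clock: 36.92
eef_pos: [521.9, 368.1, 57.9]
tcp_rot: [-3.14, 0.001, -0.0]
contact_force: [-6.6, -3.4, 17.1]
opening: 0.512
```

Seated. Release, retreat and check.

Call:
carry_out([
  [[0,0,0,0,0,0],[0,0,0,0,0,0],[0,0,0,0,0,0],[0,0,0,0,0,0],[0,0,0,0,0,0]],
], hand=0)

```text
clock: 37.33
eef_pos: [521.9, 368.0, 55.9]
tcp_rot: [-3.141, 0.002, -0.0]
contact_force: [-1.1, 0.2, -0.5]
opening: 1.0
```

Call:
carry_out([
  [[0,0,-0.1,0,0,0],[0,0,-0.2,0,0,0],[0,0,-0.3,0,0,0],[-0.1,0.1,-0.3,0,0,0],[-0.15,0.15,-0.3,0,0,0]],
])

```text
clock: 37.75
eef_pos: [465.3, 310.5, 179.0]
tcp_rot: [-3.136, -0.005, 0.0]
contact_force: [-0.7, 0.6, -0.2]
opening: 1.003
```

```bash
python3 bl.py i wrist top scene; python3 go.py 451.3 -59.5 170 180 0 1.2
```

```text
[465.3 310.5 179. ] 37.75
wrist [448.2 368.4] [45.5 45.8] 89.6 820 z 73.7
wrist [520.  367.9] [45.2 45.2] 0.2 807 z 74.0
handled rim [484.8 368.8] [195.6 160.8] 0.3 8218
top [450.9 -62.1] [42.2 42.4] 89.4 201 z 70.7
top [ 507.7 -188.5] [44.7 44.7] 78.1 198 z 70.9
plain rim [ 444.6 -368.2] [161.8 160.1] 88.2 307
handled rim [490.5 365.9] [181.9 161.6] 0.3 328
scene [458.  358.6] [61.5 31.9] 44.3 46 z 71.4
scene [450.3 -58.2] [45.4 44.1] 1.9 160 z 70.1
scene [ 505.7 -185.6] [43.7 47.7] 77.0 201 z 70.3
scene [521.8 367.9] [47.8 45.6] 84.6 87 z 72.3
plain rim [ 443.2 -365.2] [160.8 162.7] 88.2 362
handled rim [484.5 369.7] [199.6 163.3] 0.0 633
[-0.0218, 0.9153, 0.0149] [0.0005, 0.0038, -0.0208] rows t 8.8 r 0.2
```

View pics/i_wrist.png

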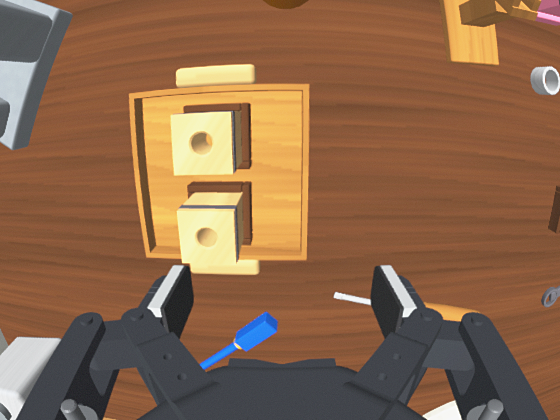

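Both deep blanks stand in the handled tray, bores at (201,142) and (206,237). Now blank3.

Call:
carry_out([
  [[-0.022,0.915,0.01,0,0,-0.02],[-0.022,0.915,0.01,0,0,-0.02],[-0.022,0.915,0.01,0,0,-0.02],[-0.022,0.915,0.01,0,0,-0.02],[-0.022,0.915,0.01,0,0,-0.02]],
])

```text
clock: 38.32
eef_pos: [458.8, 99.4, 173.7]
tcp_rot: [-3.14, 0.0, 0.022]
contact_force: [1.1, -0.9, 0.5]
opening: 0.997
```

```bash
python3 go.py 451.3 -59.5 130 180 0 1.2
```

```text
[-0.0272, 0.397, 0.1087] [-0.0014, 0.0002, 0.0006] rows t 4.0 r 0.0
```

Call:
carry_out([
  [[-0.025,0.397,0.06,0,0,0],[-0.025,0.397,0.1,0,0,0],[-0.025,0.397,0.108,0,0,0],[-0.025,0.397,0.108,0,0,0],[-0.025,0.397,0.108,0,0,0]],
])

```text
clock: 38.73
eef_pos: [451.0, -63.4, 128.5]
tcp_rot: [-3.141, 0.003, 0.017]
contact_force: [-0.1, 0.3, 0.2]
opening: 1.001
```

Call:
carry_out([
  [[0,0,0,0,0,0],[0,0,0,0,0,0],[0,0,0,0,0,0]],
])

```text
clock: 38.98
eef_pos: [452.1, -57.4, 130.5]
tcp_rot: [-3.14, 0.001, 0.022]
contact_force: [0.3, 0.3, 0.3]
opening: 1.002
```

```bash
python3 bl.py j wrist|grep "\[4\|\[ 5"; python3 go.py 451.3 -59.5 50 180 0 1.2
```

```text
[452.1 -57.4 130.5] 38.9833
wrist [451.2 -59.2] [44.8 44.7] 1.6 4391 z 70.2
wrist [ 507.6 -186.1] [46.3 44.4] 78.0 3331 z 70.3
[-0.0018, 0.006, 0.2013] [-0.0012, 0.0005, 0.0013] rows t 1.9 r 0.0
```

Call:
carry_out([
  [[-0.002,0.004,0.08,0,0,0],[-0.002,0.004,0.15,0,0,0],[-0.002,0.004,0.2,0,0,0],[-0.002,0.004,0.2,0,0,0],[-0.002,0.004,0.2,0,0,0]],
])

```text
clock: 39.45
eef_pos: [450.1, -58.7, 50.0]
tcp_rot: [-3.14, 0.003, 0.023]
contact_force: [1.1, -0.6, 0.5]
opening: 1.003
```

Call:
carry_out([
  [[0,0,0,0,0,0],[0,0,0,0,0,0],[0,0,0,0,0,0],[0,0,0,0,0,0],[0,0,0,0,0,0]],
], hand=1)

```text
clock: 39.87
eef_pos: [451.3, -59.8, 51.4]
tcp_rot: [-3.141, -0.001, 0.021]
contact_force: [-0.5, 2.4, 8.8]
opening: 0.512
```

Call:
carry_out([
  [[0,0,0,0,0,0],[0,0,-0.05,0,0,0],[0,0,-0.13,0,0,0],[0,0,-0.28,0,0,0],[0,0,-0.28,0,0,0]],
])

```text
clock: 40.28
eef_pos: [452.0, -60.2, 166.4]
tcp_rot: [-3.141, -0.003, 0.02]
contact_force: [2.1, 0.5, -0.4]
opening: 0.513
```

```bash
python3 st.py; python3 go.py 407 -366 165 180 0 -1.7
```

```text
tcp [451.95 -60.16 166.44] [-1.7997e+02 -1.7000e-01  1.1700e+00] F [ 2.09  0.54 -0.38] T [-0.03 -0.04  0.01] op 0.513 t 40.2833
[-0.128, 0.7621, 0.0028] [-0.0006, -0.0029, 0.0479] rows t 7.4 r 0.4
```

Call:
carry_out([
  [[-0.127,0.762,0,0,0,0.048],[-0.127,0.762,0,0,0,0.048],[-0.127,0.762,0,0,0,0.048],[-0.127,0.762,0,0,0,0.048],[-0.127,0.762,0,0,0,0.048]],
])

```text
clock: 40.7
eef_pos: [419.9, -267.9, 162.8]
tcp_rot: [-3.141, 0.0, -0.029]
contact_force: [0.4, 0.8, -1.4]
opening: 0.505
```

```bash
python3 go.py 408 -366.5 140 180 0 -1.7
```

```text
[-0.0224, 0.2473, 0.0568] [-0.0006, 0.0004, 0.0003] rows t 2.4 r 0.0
```

Call:
carry_out([
  [[-0.022,0.24,0.056,0,0,0],[-0.022,0.24,0.056,0,0,0],[-0.022,0.24,0.056,0,0,0],[-0.022,0.24,0.056,0,0,0],[-0.022,0.24,0.056,0,0,0]],
])

```text
clock: 41.12
eef_pos: [408.2, -361.9, 139.4]
tcp_rot: [-3.14, 0.002, -0.032]
contact_force: [-0.4, 0.5, -2.8]
opening: 0.512
```

```bash
python3 bl.py k wrist|grep plain; python3 st.py;python3 go.py 408 -366.5 62 180 0 -1.7
```

```text
plain rim [ 444.1 -366. ] [160.8 159.6] 88.4 3885
tcp [ 408.52 -361.06  139.55] [-1.7989e+02  1.1000e-01 -1.7500e+00] F [-0.71 -0.25 -0.6 ] T [0.03 0.02 0.03] op 0.513 t 41.1667
[-0.0005, 0.014, 0.1938] [-0.0019, 0.0018, -0.0008] rows t 1.9 r 0.0
```

View pics/k_wrist.png

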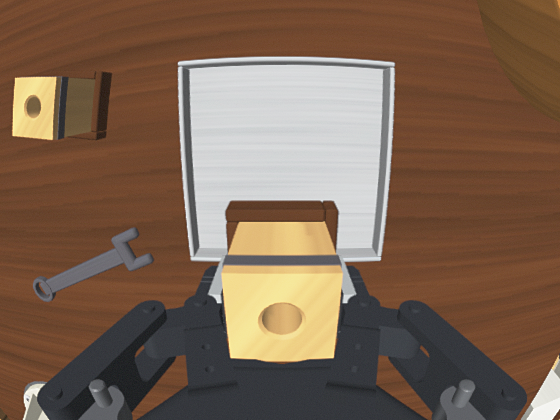

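Call:
carry_out([
  [[0,0.011,0.08,0,0,0],[0,0.011,0.15,0,0,0],[0,0.011,0.194,0,0,0],[0,0.011,0.194,0,0,0],[0,0.011,0.194,0,0,0]],
])

```text
clock: 41.58
eef_pos: [408.6, -364.4, 61.9]
tcp_rot: [-3.139, 0.003, -0.028]
contact_force: [-0.2, 0.7, -1.3]
opening: 0.508
```

Call:
carry_out([
  [[0,0,0.006,0,0,0],[0,0,0.006,0,0,0],[0,0,0.006,0,0,0]],
])

```text
clock: 41.83
eef_pos: [409.4, -366.3, 60.8]
tcp_rot: [3.141, -0.0, -0.029]
contact_force: [-0.3, -0.3, -2.3]
opening: 0.512
```

Call:
carry_out([
  [[0,0,0.006,0,0,0],[0,0,0.006,0,0,0],[0,0,0.006,0,0,0]],
])

```text
clock: 42.08
eef_pos: [408.7, -366.1, 57.3]
tcp_rot: [-3.141, 0.001, -0.03]
contact_force: [-0.3, -0.2, -1.0]
opening: 0.51
```

Call:
carry_out([
  [[0,0,0.007,0,0,0],[0,0,0.007,0,0,0],[0,0,0.007,0,0,0]],
])

```text
clock: 42.33
eef_pos: [408.9, -366.2, 55.3]
tcp_rot: [-3.141, 0.001, -0.03]
contact_force: [-2.3, 3.6, 13.9]
opening: 0.511
```

Call:
carry_out([
  [[0,0,0,0,0,0],[0,0,0,0,0,0],[0,0,0,0,0,0],[0,0,0,0,0,0],[0,0,0,0,0,0]],
], hand=0)

```text
clock: 42.75
eef_pos: [408.6, -366.0, 54.1]
tcp_rot: [-3.14, 0.002, -0.03]
contact_force: [0.3, -0.3, 0.7]
opening: 0.996
```

Call:
carry_out([
  [[0,0,-0.1,0,0,0],[0,0,-0.2,0,0,0],[0,0,-0.3,0,0,0],[0.1,-0.1,-0.3,0,0,0],[0.15,-0.2,-0.3,0,0,0]],
])

```text
clock: 43.17
eef_pos: [464.1, -305.0, 177.6]
tcp_rot: [3.139, -0.005, -0.034]
contact_force: [1.7, -1.1, -0.0]
opening: 0.999
```

```bash
python3 bl.py l wrist top scene; python3 go.py 507.5 -186.5 130 180 0 -11.2
```

```text
[ 464.1 -305.   177.6] 43.1667
wrist [ 409.4 -366. ] [45.  46.1] 88.8 1561 z 73.8
wrist [ 507.  -186.5] [45.3 44.9] 78.9 2552 z 70.0
plain rim [ 444.  -366.4] [161. 161.] 88.3 3616
top [448.6 366. ] [46.9 45.2] 89.5 110 z 72.8
top [ 507.  -188.7] [44.7 45.2] 78.4 193 z 70.8
top [520.3 365.4] [43.3 45.2] 0.1 81 z 72.7
plain rim [ 446.9 -367.7] [161.5 157.8] 89.4 132
handled rim [484.6 365.3] [162.4 194.3] 89.5 833
scene [ 408.2 -364.8] [44.5 48.5] 88.1 152 z 73.1
scene [447.2 368.8] [45.6 46.6] 89.0 57 z 72.4
scene [ 506.2 -185.2] [44.2 46.6] 79.4 191 z 70.2
plain rim [ 442.9 -365.2] [160.6 164.2] 88.3 437
handled rim [484.8 368.9] [164.2 194.7] 89.4 629
[0.1039, -0.288, 0.1116] [-0.001, 0.001, 0.1617] rows t 3.1 r 1.4
```

View pics/l_wrist.png

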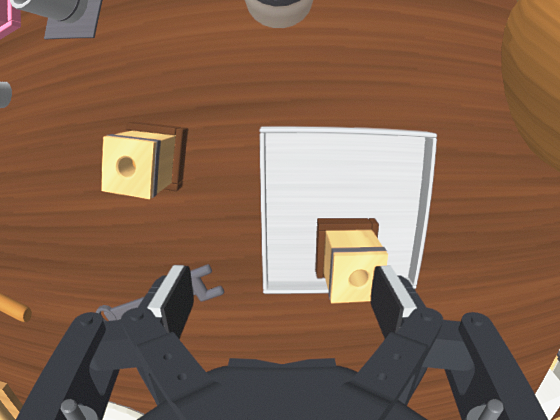

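Blank3 stands in the plain tray at (358,275). Now blank4.

Call:
carry_out([
  [[0.104,-0.288,0.05,0,0,0.16],[0.104,-0.288,0.09,0,0,0.16],[0.104,-0.288,0.11,0,0,0.16],[0.104,-0.288,0.11,0,0,0.16],[0.104,-0.288,0.11,0,0,0.16]],
])

```text
clock: 43.73
eef_pos: [505.9, -186.7, 128.6]
tcp_rot: [-3.14, 0.005, -0.194]
contact_force: [0.2, 0.5, 0.7]
opening: 0.996
```

Call:
carry_out([
  [[0,0,0,0,0,0],[0,0,0,0,0,0],[0,0,0,0,0,0]],
])

```text
clock: 43.98
eef_pos: [506.6, -190.1, 131.0]
tcp_rot: [-3.141, 0.001, -0.199]
contact_force: [0.1, -0.4, 0.3]
opening: 0.999
```

```bash
python3 bl.py n wrist|grep "\[4\|\[ 5"; python3 go.py 507.3 -186.4 50 180 0 -11.2
```

```text
[ 506.6 -190.1  131. ] 43.9833
wrist [ 409.7 -365.8] [46.6 46.4] 88.4 1266 z 73.7
wrist [ 507.4 -186.5] [44.5 44.9] 78.6 4360 z 70.2
[-0.0, -0.0091, 0.2024] [-0.0005, 0.0005, -0.0031] rows t 1.9 r 0.0
```

Call:
carry_out([
  [[0,-0.009,0.08,0,0,0],[0,-0.009,0.15,0,0,0],[0,-0.009,0.201,0,0,0],[0,-0.009,0.201,0,0,0],[0,-0.009,0.201,0,0,0]],
])

```text
clock: 44.45
eef_pos: [506.6, -185.5, 49.7]
tcp_rot: [-3.14, 0.003, -0.198]
contact_force: [-0.2, 0.4, -0.3]
opening: 0.995
```

Call:
carry_out([
  [[0,0,0,0,0,0],[0,0,0,0,0,0],[0,0,0,0,0,0],[0,0,0,0,0,0],[0,0,0,0,0,0]],
], hand=1)

```text
clock: 44.87
eef_pos: [508.2, -185.4, 51.4]
tcp_rot: [-3.141, -0.001, -0.197]
contact_force: [-1.2, -0.2, 7.4]
opening: 0.506
```

Call:
carry_out([
  [[0,0,0,0,0,0],[0,0,-0.05,0,0,0],[0,0,-0.13,0,0,0],[0,0,-0.28,0,0,0],[0,0,-0.28,0,0,0]],
])

```text
clock: 45.28
eef_pos: [508.8, -185.6, 166.4]
tcp_rot: [-3.141, -0.003, -0.197]
contact_force: [1.8, -0.2, -2.4]
opening: 0.509
```

```bash
python3 st.py; python3 go.py 482 -366.5 150 180 0 -1.7
```

```text
tcp [ 508.84 -185.6   166.37] [-1.7999e+02 -1.6000e-01 -1.1290e+01] F [ 1.84 -0.16 -2.35] T [ 0.01 -0.08  0.  ] op 0.509 t 45.2833
[0.0226, 0.4566, 0.0409] [0.0, -0.0027, -0.1598] rows t 4.4 r 1.3
```

Call:
carry_out([
  [[0.0226,0.456,0.02,0,0,-0.16],[0.0226,0.456,0.02,0,0,-0.16],[0.0226,0.456,0.04,0,0,-0.16],[0.0226,0.456,0.04,0,0,-0.16],[0.0226,0.456,0.04,0,0,-0.16]],
])

```text
clock: 45.7
eef_pos: [479.7, -369.7, 146.0]
tcp_rot: [3.141, 0.001, -0.031]
contact_force: [-0.2, 0.3, -2.2]
opening: 0.51
```

Call:
carry_out([
  [[0,0,0,0,0,0],[0,0,0,0,0,0],[0,0,0,0,0,0],[0,0,0,0,0,0]],
])

```text
clock: 46.03
eef_pos: [480.6, -364.5, 146.0]
tcp_rot: [-3.14, 0.002, -0.029]
contact_force: [0.6, -0.6, -2.1]
opening: 0.508
```

```bash
python3 bl.py o wrist|grep plain; python3 st.py;python3 go.py 482.5 -366.5 62 180 0 -1.7
```

```text
plain rim [ 461.4 -366.9] [160.5 126.2] 88.2 2592
tcp [ 480.78 -364.48  146.01] [-1.7992e+02  9.0000e-02 -1.6200e+00] F [-0.44  0.4  -2.79] T [0.01 0.02 0.04] op 0.507 t 46.0833
[0.0048, 0.0052, 0.21] [-0.0014, 0.0014, 0.0013] rows t 2.0 r 0.0
```

View pics/o_wrist.png

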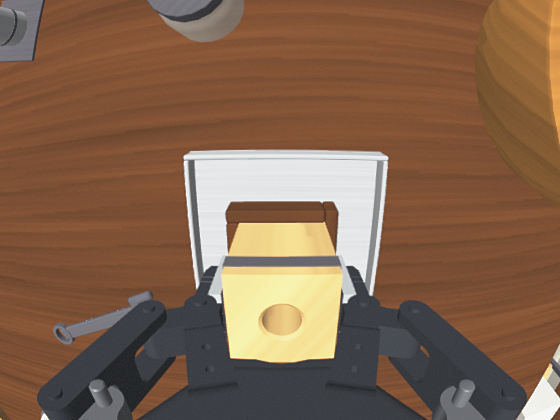

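Call:
carry_out([
  [[0.005,0.004,0.08,0,0,0],[0.005,0.004,0.15,0,0,0],[0.005,0.004,0.208,0,0,0],[0.005,0.004,0.208,0,0,0],[0.005,0.004,0.208,0,0,0]],
])

```text
clock: 46.5
eef_pos: [482.0, -365.9, 62.0]
tcp_rot: [-3.139, 0.004, -0.028]
contact_force: [-0.1, -0.3, -1.1]
opening: 0.508
```

Call:
carry_out([
  [[0,0,0.006,0,0,0],[0,0,0.006,0,0,0],[0,0,0.006,0,0,0]],
])

```text
clock: 46.75
eef_pos: [483.2, -367.7, 61.7]
tcp_rot: [3.141, -0.001, -0.029]
contact_force: [-0.6, -0.6, -2.8]
opening: 0.509
```

Call:
carry_out([
  [[0,0,0.006,0,0,0],[0,0,0.006,0,0,0],[0,0,0.006,0,0,0]],
])

```text
clock: 47.0
eef_pos: [482.4, -367.4, 58.1]
tcp_rot: [-3.141, 0.001, -0.03]
contact_force: [0.3, -0.4, -2.0]
opening: 0.512
```

Call:
carry_out([
  [[0,0,0.008,0,0,0],[0,0,0.008,0,0,0],[0,0,0.008,0,0,0]],
])

```text
clock: 47.25
eef_pos: [482.7, -367.6, 55.3]
tcp_rot: [-3.141, 0.001, -0.03]
contact_force: [-0.8, 1.0, 5.3]
opening: 0.51
```

Seated. Release, retreat and do the final check.

Call:
carry_out([
  [[0,0,0,0,0,0],[0,0,0,0,0,0],[0,0,0,0,0,0],[0,0,0,0,0,0],[0,0,0,0,0,0]],
], hand=0)

```text
clock: 47.67
eef_pos: [482.3, -367.3, 54.5]
tcp_rot: [-3.14, 0.001, -0.03]
contact_force: [-0.3, 0.1, -0.6]
opening: 0.999
```

Call:
carry_out([
  [[0,0,-0.1,0,0,0],[0,0,-0.2,0,0,0],[0,0,-0.3,0,0,0],[-0.1,-0.2,-0.4,0,0,0],[-0.2,-0.3,-0.5,0,0,0]],
])

```text
clock: 48.08
eef_pos: [447.1, -303.6, 214.6]
tcp_rot: [3.141, -0.001, -0.031]
contact_force: [-0.2, 0.8, -0.6]
opening: 0.999
```

Call:
carry_out([
  [[-0.1,-0.3,-0.2,0,0,0],[-0.1,-0.3,-0.2,0,0,0],[-0.1,-0.3,-0.2,0,0,0],[-0.1,-0.3,-0.2,0,0,0],[-0.1,-0.3,-0.2,0,0,0]],
])

```text
clock: 48.5
eef_pos: [409.6, -179.8, 296.0]
tcp_rot: [-3.141, -0.002, -0.028]
contact_force: [-0.2, -0.6, 0.4]
opening: 1.003
```

```bash
python3 bl.py z wrist top scene; python3 crop.py z_scene.png 230 250 330 320 7; python3 - <<'E'
from h import *
for n in("scene","wrist"):
    f=optics.grab_frame(n); P=cloud(f,n=="wrist").reshape(-1,3); P=P[~np.isnan(P[:,0])]
    Q=P[(abs(P[:,0]-676)<30)&(abs(P[:,1]+97)<30)&(P[:,2]>92)&(P[:,2]<185)]
    for a in range(90,175,20):
        q=Q[(Q[:,2]>=a)&(Q[:,2]<a+20)]
        if len(q)>3: print(n,a,len(q),q.mean(0).round(1),Q[:,2].max().round(1))
E
```

```text
[ 409.6 -179.8  296. ] 48.5
wrist [ 409.6 -365.9] [45.9 45. ] 89.0 728 z 73.8
wrist [ 482.6 -367.1] [46.8 44.2] 89.0 753 z 73.9
plain rim [ 445.  -366.2] [161.5 159.9] 88.2 2630
handled rim [425.1 289.3] [10.  42.6] 85.6 57
top [448.6 366. ] [46.9 45.4] 88.8 126 z 72.6
top [520.5 365.5] [45.4 42.6] 89.2 96 z 72.6
handled rim [484.4 365.9] [162.2 194.2] 89.8 820
scene [ 408.9 -365.1] [44.4 47.3] 88.2 138 z 73.2
scene [458.1 359. ] [62.4 33. ] 44.0 49 z 72.1
scene [ 481.9 -365.2] [43.2 47.6] 82.4 152 z 72.9
scene [520.9 369. ] [46.3 47.5] 89.1 73 z 72.9
plain rim [ 443. -365.] [160.7 163.6] 88.4 503
handled rim [485.  370.4] [196.9 164.8] 0.8 632
scene 90 11 [679.1 -96.2  99.8] 167.7
scene 110 30 [683.3 -96.9 123.8] 167.7
scene 130 46 [682.6 -97.1 140.7] 167.7
scene 150 93 [678.6 -95.6 162.3] 167.7
```

View pics/z_scene.png

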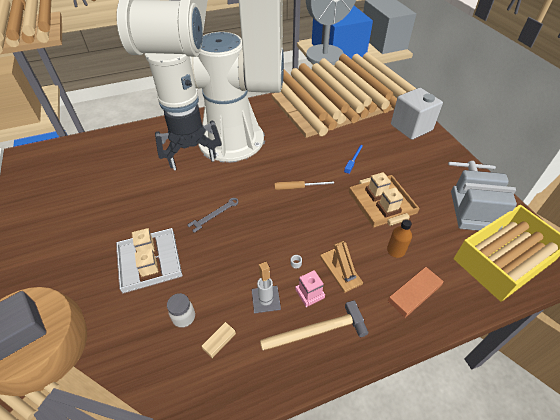

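View pics/c_z_scene.png

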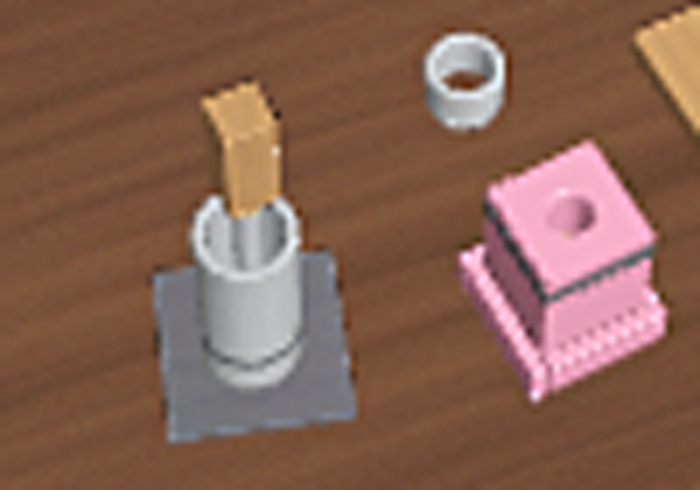

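View pics/z_top.png

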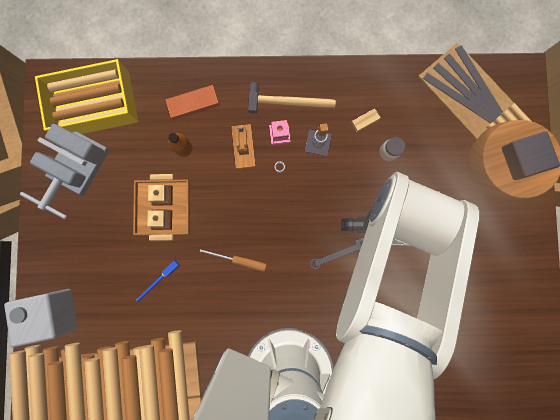

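The rod stands upright in the cup at (265,280) in the scene view. Two blanks are upright in each tray, around (145,250) and (385,193), and the bottle and jar are standing. Handing in.

```bash
python3 -c "
from rig import r
print(r.sign_off())"
```

```text
the job is handed in; nothing more can be done
None
```

The job is done and handed in, with the robot clear of everything at about 49 s on the clock. I measured the four bores from left to right and sorted the blanks:

| Blank | Bore depth (about) | Tray |
|---|---|---|
| blank1 | 46.5 mm | handled wooden tray |
| blank2 | 47.6 mm | handled wooden tray |
| blank3 | 36.4 mm | plain steel tray |
| blank4 | 28.4 mm | plain steel tray |

**Readings:** I zeroed the rod tip on the bench before measuring. The cup floor later agreed with that zero to about 0.1 mm, so the rod had not slipped in the jaws. Depths count from the blanks' 70 mm tops. No bore was close enough to 40 mm to be in doubt.

**Final checks:** The last pictures show the rod upright in the cup and two upright blanks with bores up in each tray, tops at about 72–74 mm. The bottle, jar and pink look-alike are untouched. The arm hid the plain tray from the top camera, so I checked it with the scene and wrist cameras instead. The cameras differed by 2–3 mm in y. No check failed, and I saw no blank knocked aside.

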